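# Load the drying rail and start its timer through the hidden key hole

### The arm

A 7-joint arm with a two-finger parallel gripper is mounted at the origin on a cart in front of the work surface, level with it; the furniture and walls round the work are solid. World frame = base frame: x ahead of the robot, y to its left, z up, the work surface at z = 0. Lengths are in mm, angles in rad, forces in N, time in s.
With the tool pointing down it reaches from about 400 to 875 mm from the base axis. Payload 4.4 kg.
Tool frame: the origin (TCP) lies at the very end of the fingers, on their centre line; the grasp point (between the pads) lies 19 mm behind it; z points along the fingers, y is the line along which they close (so a half turn about z gives the same grasp; the last joint's range is limited). The gripper opens to 85 mm and grips with 20 to 120 N. Pads are 22 mm wide; open, the fingers measure 114 mm over their backs; the gripper's body (76 mm by 85 mm) begins 54 mm behind the grasp point. The pads swing forward as they close: fully open they stand 13 mm farther back than shut.
Start: joints at [1.136, 0.628, 0.038, 1.517, -0.027, 0.996, -0.02], TCP at [234.351, -606.298, 231.313] pointing down, gripper open.
Joint ranges: [-3.06, 3.06], [-0.37, 2.12], [-1.25, 1.32], [0.18, 2.47], [-1.1, 4.24], [0.23, 1.98], [-2.94, 2.94]. Speed limits (rad/s): [2.57, 2.57, 3.14, 3.14, 3.14, 3.14, 3.14].

### API

Orientations are given as [roll, pitch, yaw] about the fixed x, y, z axes, in that order (R = Rz(yaw) Ry(pitch) Rx(roll)).
In Python, from cell import monitor, viewer, workorder gives the robot as it stands.
- The arm moves only by the tool arm_command, never from a script. Its argument "series" is one flat list of numbers, 5 for each row, row after row: the opening in per cent of the stroke, from 0 (shut) to 100 (fully open), then the shift along the tool's x, y, z in cm, then the turn about the tool's z in degrees. In form: [claw, x, y, z, roll, claw, x, y, z, roll, ...]. A call has exactly 5 rows; each row is the pose to reach, as a shift and turn from the pose commanded when the call began, along the tool's axes at that moment; what a row does not reach only later rows make up. A row lasts 1/12 s, in which the tool goes at most 41.7 mm and 7.16 degrees, less where a joint would pass 70% of its speed; a pose out of reach is approached as far as the arm can. A call with a gripper value outside its range is refused whole. The fingers move at their own pace and stop on an object; the grip force is fixed at half the most. Time passes only in rows, so rows that repeat a pose let the fingers close, or fill a call up. It gives the time, the measured TCP pose, the force, the opening and the grip force at its end, in the units of the state.
- monitor.read_state(): the state, without advancing time (a new reading comes with each control period).
- viewer.get_image(name): name is "scene" or "top"; returns (picture, depth): 384x512x3 uint8, red, green, blue; 384x512 float32, mm along the optical axis (not along the pixel's ray), 0 where there is no reading.
- viewer.camera_model(name): a dict with "mtx" (3x3 intrinsics, pixels), "R" (3x3) and "t" (3): a world point X has camera coordinates R X + t. Camera axes: x right, y down, z forward; pixel columns grow to the right and rows downward; lengths in mm; the calibration is good to about 2 mm. A picture is of the moment at which its call begins. camera_model takes no time and is no camera call.
- workorder.finish_job(): hands the job in; it is judged then, once.
The state is a dict: "clock": time; "qpos": joint angles; "qd": joint speeds; "tau": joint torques, N m; "eef_pos": TCP position; "tool_rot": TCP orientation; "force": force on the tool from outside, world axes, zero at the start; "torque": the same for the moment, N m; "width": finger opening in mm; "gripper_force": force on a finger pad.
Only numpy, scipy, OpenCV 4.12 (cv2) and the standard library are available. Lean on these libraries where they do the work, as an engineer would, in place of code of your own. Each camera call takes 0.05 s, during which the arm holds its last target. There are 200 camera calls.

### The job

Hook all the sample hangers that are there onto the right-hand half of the drying rail, and only when they all hang there slide them along the bar to the left, each past the black ring mark. Then take the spring-tipped probe, slide its tip along the floor of the slot in the timer box until it drops into the hidden hole, and push the start key fully down; finally stand the probe upright and fully home in its stand again. Leave everything else on the table where it is.

Things in the scene. Friction and masses are not known exactly. Their poses are not given: they have to be found in the camera images.
- hanger_a_tab (a point): centre of the black tab, 12 (x) x 22 (y) x 34 mm high, on top of an aluminium sample hanger (all alike, 116 mm tall, 100 g, some may be absent) that stands upright on its 54 x 28 mm steel tray; this point is 99 mm above the tray's underside. Below the tab is the hook, 30 mm wide along y (its widest part). z is up; the hanger's open side, -x, starts facing away from the robot within 30 degrees
- hanger_a_hook (a point): seat of that hanger's hook, 30 mm below the tab centre; on the bar's axis when hung. Inverted V between stem (x +12.5 mm, runs down to the tray) and finger (x -12.5 mm, ends 23 mm below here); 21 mm apart. The tray and its disc reach up to 55 mm below here, so the bar must enter level from the -x side, through the 32 mm opening between finger and tray; then lower the hanger
- hanger_b_tab (a point): centre of the black tab, 12 (x) x 22 (y) x 34 mm high, on top of an aluminium sample hanger (all alike, 116 mm tall, 100 g, some may be absent) that stands upright on its 54 x 28 mm steel tray; this point is 99 mm above the tray's underside. Below the tab is the hook, 30 mm wide along y (its widest part). z is up; the hanger's open side, -x, starts facing away from the robot within 30 degrees
- hanger_b_hook (a point): seat of that hanger's hook, 30 mm below the tab centre; on the bar's axis when hung. Inverted V between stem (x +12.5 mm, runs down to the tray) and finger (x -12.5 mm, ends 23 mm below here); 21 mm apart. The tray and its disc reach up to 55 mm below here, so the bar must enter level from the -x side, through the 32 mm opening between finger and tray; then lower the hanger
- hanger_c_tab (a point): centre of the black tab, 12 (x) x 22 (y) x 34 mm high, on top of an aluminium sample hanger (all alike, 116 mm tall, 100 g, some may be absent) that stands upright on its 54 x 28 mm steel tray; this point is 99 mm above the tray's underside. Below the tab is the hook, 30 mm wide along y (its widest part). z is up; the hanger's open side, -x, starts facing away from the robot within 30 degrees
- hanger_c_hook (a point): seat of that hanger's hook, 30 mm below the tab centre; on the bar's axis when hung. Inverted V between stem (x +12.5 mm, runs down to the tray) and finger (x -12.5 mm, ends 23 mm below here); 21 mm apart. The tray and its disc reach up to 55 mm below here, so the bar must enter level from the -x side, through the 32 mm opening between finger and tray; then lower the hanger
- hanger_d_tab (a point): centre of the black tab, 12 (x) x 22 (y) x 34 mm high, on top of an aluminium sample hanger (all alike, 116 mm tall, 100 g, some may be absent) that stands upright on its 54 x 28 mm steel tray; this point is 99 mm above the tray's underside. Below the tab is the hook, 30 mm wide along y (its widest part). z is up; the hanger's open side, -x, starts facing away from the robot within 30 degrees
- hanger_d_hook (a point): seat of that hanger's hook, 30 mm below the tab centre; on the bar's axis when hung. Inverted V between stem (x +12.5 mm, runs down to the tray) and finger (x -12.5 mm, ends 23 mm below here); 21 mm apart. The tray and its disc reach up to 55 mm below here, so the bar must enter level from the -x side, through the 32 mm opening between finger and tray; then lower the hanger
- rail_mid (a point): mid-length of the fixed drying rail: a steel bar of 10 mm diameter along this frame's y, axis 150 mm above the table, on two wooden posts; the bar is free from y = -170 to +170 mm, ended by 24 mm collars. A black ring mark 5 mm wide (flush enough to slide over) sits at y = 0. +y is to the robot's left
- timer_slot (a point): centre of the slot's mouth on the grey timer box (72 x 184 x 48 mm high, fixed): a slot 12 mm wide and 80 mm long along this frame's y, 12 mm deep, black inside. In its floor, centred up to 26 mm either side of the middle (differs each time, hidden in the dark), is one straight-edged hole 11 mm long over the full width; the start key lies 8 mm below the slot's floor in it
- start_key (a joint): travel of the recessed start key, m: 0 up, 0.006 fully down; takes about 1 N and stays down once pressed
- stand_bore (a point): centre of the mouth of the probe stand's bore, on the stand's top 75 mm above the table: round vertical bore of 17 mm diameter, 26 mm deep and open below, in a wooden block 50 x 50 mm; stand fixed on an 80 mm foot
- probe_grip (a point): centre of the spring-tipped probe's wooden handle: 20 x 20 mm, 70 mm tall, sides along x and y, z up. 35 mm below is the shoulder, then a steel barrel 14 mm across and 26 mm long, then the tip, 6 mm across and 44 mm long. 80 g. Starts upright in the stand, shoulder on its top
- probe_point (a point): end of the probe's tip, 105 mm below the handle's centre when the tip is fully out; the tip springs back into the barrel by up to 12 mm (1.5 N to start moving, 4.5 N at the end), z along the probe
- jar_3: bystander: small jar with white cap, 31 x 31 x 42 mm; origin at the middle of its underside
- eraser: bystander: eraser 18 x 40 x 11 mm; origin at the middle of its underside
- masking_tape: bystander: roll of tape 104 x 102 x 25 mm; origin at the middle of its underside
- sanding_block: bystander: sanding block 40 x 68 x 22 mm; origin at the middle of its underside
- blank_round: bystander: round wooden blank, 65 mm across, 8 mm thick; origin at the middle of its underside
- glue_bottle: bystander: bottle with orange cap, 30 x 37 x 94 mm; origin at the middle of its underside
Not all that is in view belongs to the job. Leave any yellow look-alike of the part that bears hanger_d_tab alone.

How it is judged (in metres and radians):
On the way, in this order (a step that is already met when the one before it is completed fails the run):
1. every hanger present hangs on the bar, all of them right of the ring mark (x of hanger_a_hook in the frame of rail_mid between -0.006 and 0.006 m and z of hanger_a_hook in the frame of rail_mid between -0.006 and 0.006 m and y of hanger_a_hook in the frame of rail_mid between -0.17 and -0.012 m and angle between each of hanger_a_hook, hanger_b_hook, hanger_c_hook, hanger_d_hook's own z axis and vertical below 0.25 rad and angle between the y axis of each of hanger_a_hook, hanger_b_hook, hanger_c_hook, hanger_d_hook and the y axis of rail_mid, either way round below 0.25 rad and x of hanger_b_hook in the frame of rail_mid between -0.006 and 0.006 m and z of hanger_b_hook in the frame of rail_mid between -0.006 and 0.006 m and y of hanger_b_hook in the frame of rail_mid between -0.17 and -0.012 m and x of hanger_c_hook in the frame of rail_mid between -0.006 and 0.006 m and z of hanger_c_hook in the frame of rail_mid between -0.006 and 0.006 m and y of hanger_c_hook in the frame of rail_mid between -0.17 and -0.012 m and x of hanger_d_hook in the frame of rail_mid between -0.006 and 0.006 m and z of hanger_d_hook in the frame of rail_mid between -0.006 and 0.006 m and y of hanger_d_hook in the frame of rail_mid between -0.17 and -0.012 m), for 0.2 s.
2. every hanger present hangs on the bar left of the ring mark (x of hanger_a_hook in the frame of rail_mid between -0.006 and 0.006 m and z of hanger_a_hook in the frame of rail_mid between -0.006 and 0.006 m and y of hanger_a_hook in the frame of rail_mid between 0.012 and 0.17 m and angle between each of hanger_a_hook, hanger_b_hook, hanger_c_hook, hanger_d_hook's own z axis and vertical below 0.25 rad and angle between the y axis of each of hanger_a_hook, hanger_b_hook, hanger_c_hook, hanger_d_hook and the y axis of rail_mid, either way round below 0.25 rad and x of hanger_b_hook in the frame of rail_mid between -0.006 and 0.006 m and z of hanger_b_hook in the frame of rail_mid between -0.006 and 0.006 m and y of hanger_b_hook in the frame of rail_mid between 0.012 and 0.17 m and x of hanger_c_hook in the frame of rail_mid between -0.006 and 0.006 m and z of hanger_c_hook in the frame of rail_mid between -0.006 and 0.006 m and y of hanger_c_hook in the frame of rail_mid between 0.012 and 0.17 m and x of hanger_d_hook in the frame of rail_mid between -0.006 and 0.006 m and z of hanger_d_hook in the frame of rail_mid between -0.006 and 0.006 m and y of hanger_d_hook in the frame of rail_mid between 0.012 and 0.17 m), for 0.2 s.
3. the start key is pressed fully down (value of joint start_key above 0.005 m), for 0.1 s.
At the end, for the whole second after the job is handed in: Each hanger present hangs with its hook seat within 6 mm of the bar axis, upright and square within 0.25 rad, centre 12 mm or more left of the ring; start key over 5 mm down; probe in the bore, shoulder within 4 mm of the top, handle within 7 mm of the axis, tilt under 0.1 rad (all of step 2 and value of joint start_key above 0.005 m and horizontal distance between probe_grip and stand_bore below 0.007 m and z of probe_grip in the frame of stand_bore between 0.031 and 0.039 m and angle between probe_grip's own z axis and vertical below 0.1 rad); the robot touches nothing.
It fails at once if a bystander is shoved more than 3 cm (distance of any of jar_3, eraser, masking_tape, sanding_block, blank_round, glue_bottle from where it was at the start of the episode above 0.03 m).
Of hanger_a, hanger_b, hanger_c, hanger_d only 3 to 4 are there at a start; the rules pass over those that are not, and their reading is None.
At some moment in a run one of hanger_a, hanger_b, hanger_c, hanger_d may be knocked a few centimetres aside while the robot is not near it.
It also fails if it takes over 208 s, if anything falls off the work surface, if the arm or the gripper's body presses on something with over 40 N, if the wrist force passes 120 N, or if a joint passes its speed limit or range.

## Working session

There is one attempt and no reset: what is moved stays moved. The work goes in short steps, Python scripts to look and compute and a tool call to move; the robot and the scene stay as the last step left them, time stands still between calls to the robot, and variables do not carry over. Pictures are saved under pics/ and viewed, at most 14 in all, crops included, and the job is handed in when it is done.

Besides the shell and the picture viewer there is one more tool, called after ">>>" by a JSON object that holds its "op" and its "data", one argument or row to a line. arm_command: Moves the arm, as the interface text tells. Its arguments: {"type":"object","properties":{"series":{"type":"array","items":{"type":"number"}}},"required":["series"]}

```bash
ls; mkdir -p pics; cat > h.py <<'E'
import numpy as np, cv2
from cell import monitor, viewer, workorder
def shot(n,save=None):
    im,d=viewer.get_image(n)
    if save: cv2.imwrite('pics/'+save,im[:,:,::-1])
    return im,d
def pts(n,d):
    m=viewer.camera_model(n);K=np.array(m['mtx']);R=np.array(m['R']);t=np.array(m['t'])
    v,u=np.mgrid[:d.shape[0],:d.shape[1]]
    c=np.stack([(u-K[0,2])/K[0,0]*d,(v-K[1,2])/K[1,1]*d,d],-1)
    return (c-t)@R
E
python3 - <<'E'
from h import *
s=monitor.read_state();print(s)
for n in('scene','top'):
    im,d=shot(n);cv2.imwrite(f'pics/{n}0.png',cv2.resize(im[:,:,::-1],(800,600)));np.savez(f'{n}0.npz',im=im,d=d)
    m=viewer.camera_model(n);print(n,m,-np.array(m['R']).T@np.array(m['t']))
    P=pts(n,d);print((d>0).mean(),P[300,250],P[200,250])
E
```

```text
pics
{'clock': 0.0, 'qpos': array([ 1.13619488,  0.62936525,  0.03841701,  1.51837102, -0.02701936,
        0.99630148, -0.02001182]), 'qd': array([-4.67570491e-04,  8.96324268e-04, -5.85465723e-04, -2.88609388e-04,
        1.89065138e-05, -6.53783182e-04,  5.16178003e-04]), 'tau': array([-7.55691981e-04, -5.63403046e+01,  1.22600555e+00, -1.93444276e+01,
        1.10328294e-02,  1.05497916e-02, -2.96457941e-06]), 'eef_pos': array([ 234.14188017, -605.68816473,  230.3752716 ]), 'tool_rot': array([-3.13966447e+00, -4.27532504e-06,  3.68799204e-01]), 'force': array([0.5314779 , 0.45018397, 0.09836895]), 'torque': array([-0.00781401, -0.0008394 ,  0.01734369]), 'gripper_force': 0.0, 'width': 85.28223808334356}
scene {'mtx': array([[447.85144942,   0.        , 251.60310514],
       [  0.        , 447.85144942, 186.23513962],
       [  0.        ,   0.        ,   1.        ]]), 'R': array([[-0.58705637, -0.80953214, -0.00474679],
       [-0.39884216,  0.29432485, -0.8685032 ],
       [ 0.70447835, -0.50796712, -0.49566082]]), 't': array([306.98610887, 341.14079079, 876.50963979])} [-301.20258619  593.34698856  732.19055721]
0.9700571695963541 [319.68742495 151.93430127  -2.56482271] [ 672.97294938 -102.60419337   -0.68130552]
top {'mtx': array([[401.35787863,   0.        , 250.11073725],
       [  0.        , 401.35787863, 191.12420231],
       [  0.        ,   0.        ,   1.        ]]), 'R': array([[ 0.01072541, -0.99994178, -0.00118288],
       [-0.98170686, -0.01030492, -0.19011959],
       [ 0.19009633,  0.00320036, -0.98176023]]), 't': array([ -35.54242183,  599.94634652, 1174.19367358])} [ 366.1427402   -33.11579002 1266.79615715]
0.9960479736328125 [272.6811453  -32.28085502  -0.4039514 ] [583.09473486 -28.9304748   -3.55948851]
```

View pics/scene0.png

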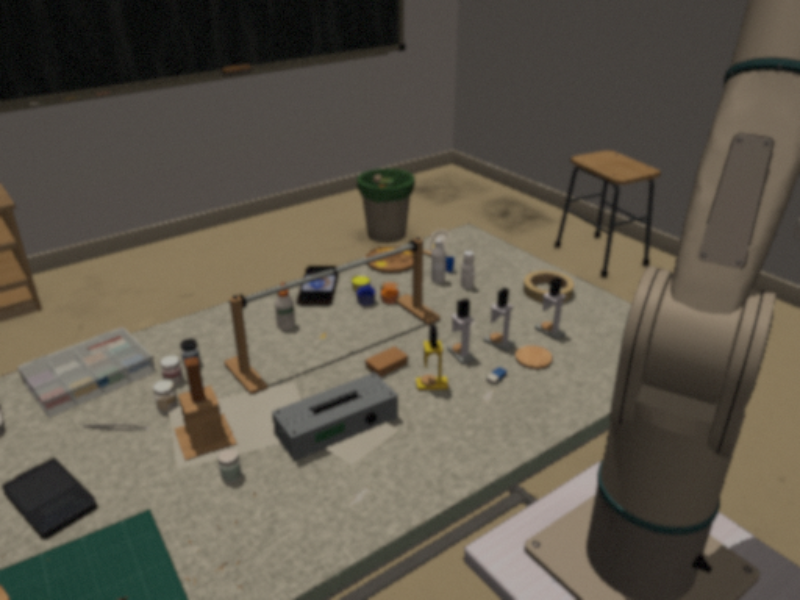

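View pics/top0.png

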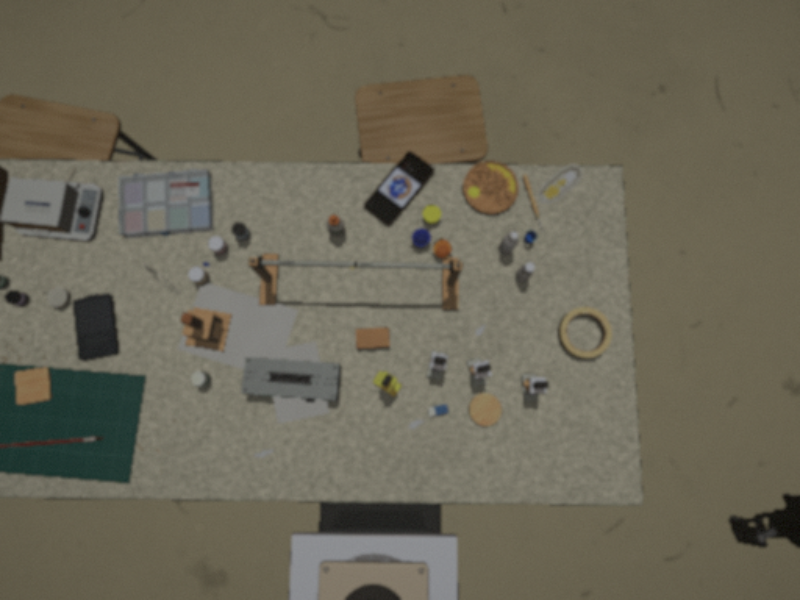

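Scene picture: three silver hangers with black tabs at about (463,310), (503,300) and (555,290), and a yellow look-alike at (433,335). The rail runs (240,300)-(418,245), the timer box is at (335,410) and the probe stand at (203,400). Top picture: hangers at (438,360), (481,369) and (538,384). No fourth hanger is visible.

```bash
python3 - <<'E'
from h import *
T=np.load('top0.npz');S=np.load('scene0.npz')
Z={n:(D['im'],pts(n,D['d'])) for n,D in(('top',T),('scene',S))}
for n,(im,P) in Z.items():
    g=im.astype(int);mx=g.max(-1);x,y,z=P[...,0],P[...,1],P[...,2]
    print(n)
    # dark blobs 80..125 high in hanger area
    for lab,m in (('tab',(mx<60)&(z>78)&(z<125)&(x>350)&(x<620)&(y<20)&(y>-450)),
                  ('hang',(z>30)&(z<130)&(x>350)&(x<560)&(y<-20)&(y>-450)),
                  ('rail',(z>125)&(z<170)&(x>500)&(x<800)&(abs(y)<330)),
                  ('box',(z>40)&(z<60)&(x>350)&(x<560)&(y>50)&(y<330)),
                  ('probe',(z>90)&(z<160)&(x>400)&(x<650)&(y>200)&(y<500)),
                  ('stand',(z>65)&(z<83)&(x>400)&(x<650)&(y>200)&(y<500))):
        k,l,st,c=cv2.connectedComponentsWithStats(m.astype(np.uint8))
        for i in range(1,k):
            if st[i,4]<8: continue
            q=P[l==i];col=g[l==i].mean(0).round()
            r=cv2.minAreaRect(q[:,:2].astype(np.float32))
            print(lab,st[i,4],'px',c[i].round(),'med',np.median(q,0).round(1),'lo',np.percentile(q,3,0).round(),'hi',np.percentile(q,97,0).round(),'rect',np.round(r[0]),np.round(r[1]),round(r[2],1),col)
im=T['im'];cv2.imwrite('pics/c1.png',np.hstack([cv2.resize(im[215:265,265:355,::-1],None,fx=8,fy=8,interpolation=2)]))
im=S['im'];cv2.imwrite('pics/c2.png',cv2.resize(im[165:255,250:370,::-1],None,fx=6.5,fy=6.5,interpolation=2))
E
```

```text
top
tab 21 px [281. 231.] med [ 473.9 -118.9  115.3] lo [ 471. -128.  108.] hi [ 479. -112.  119.] rect [ 474. -119.] [16.  9.] 74.1 [47. 45. 43.]
tab 21 px [309. 236.] med [ 460.4 -199.3  114.6] lo [ 457. -207.  106.] hi [ 466. -192.  119.] rect [ 461. -200.] [ 8. 17.] 20.3 [47. 45. 42.]
tab 19 px [247. 243.] med [438.1 -22.2 115.6] lo [430. -28. 113.] hi [444. -18. 120.] rect [437. -23.] [ 8. 17.] 64.2 [49. 47. 38.]
tab 23 px [345. 246.] med [ 432.9 -301.8  113.5] lo [ 429. -313.   98.] hi [ 436. -296.  118.] rect [ 432. -305.] [ 8. 17.] 0.7 [44. 43. 40.]
hang 111 px [281. 232.] med [ 473.4 -119.4   82.7] lo [ 461. -135.   55.] hi [ 489. -107.  118.] rect [ 476. -121.] [29. 29.] 78.6 [88. 87. 85.]
hang 110 px [309. 236.] med [ 460.1 -200.8   83. ] lo [ 448. -216.   76.] hi [ 475. -188.  117.] rect [ 462. -203.] [30. 30.] 14.4 [91. 90. 88.]
hang 66 px [249. 244.] med [436.7 -27.8  82.1] lo [423. -39.  76.] hi [452. -22. 118.] rect [438. -32.] [35. 21.] 0.7 [96. 92. 52.]
hang 117 px [344. 247.] med [ 431.7 -304.4   82.3] lo [ 419. -320.   57.] hi [ 447. -293.  117.] rect [ 432. -307.
[... 2360 characters left out ...]
85.  77.] 86.2 [91. 91. 88.]
box 16 px [140. 266.] med [515.5 327.4  51.3] lo [513. 325.  41.] hi [519. 329.  59.] rect [515. 327.] [4. 6.] 82.0 [86. 67. 47.]
probe 205 px [153. 201.] med [641.7 227.6 135. ] lo [637. 205.  93.] hi [649. 236. 159.] rect [642. 219.] [37. 15.] 88.8 [72. 59. 44.]
probe 224 px [124. 241.] med [535.6 347.6 123.1] lo [531. 339.  91.] hi [549. 356. 145.] rect [542. 347.] [20. 25.] 79.1 [67. 46. 30.]
stand 42 px [154. 220.] med [641.1 229.   74.4] lo [638. 221.  66.] hi [649. 236.  82.] rect [642. 229.] [17. 11.] 73.8 [72. 57. 42.]
stand 308 px [127. 258.] med [532.4 350.7  74. ] lo [516. 322.  67.] hi [567. 371.  80.] rect [544. 346.] [50. 55.] 80.5 [113.  86.  58.]
```

View pics/c1.png

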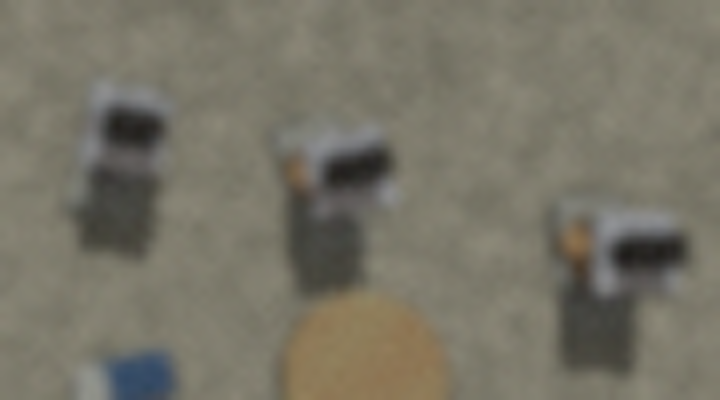

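View pics/c2.png

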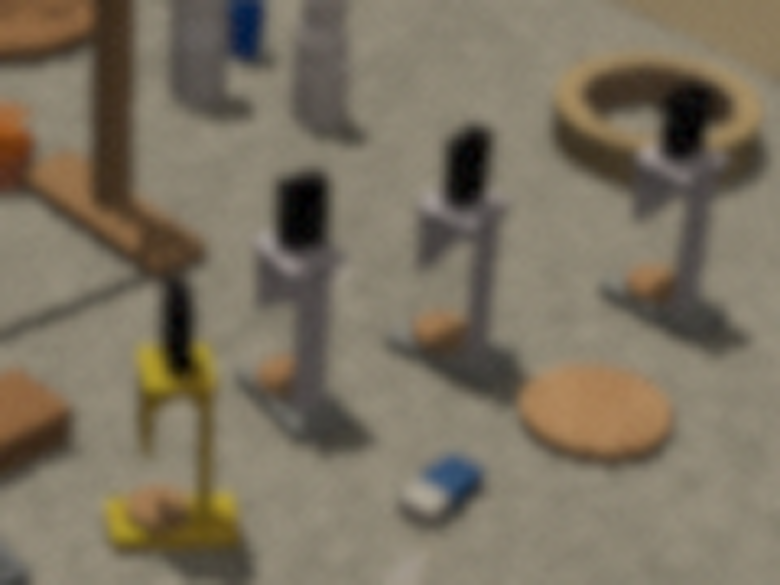

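The crops show hanger tabs near crop px (132,125), (355,165) and (648,250). Stems face the robot and yaws are roughly -12, +14 and 0 deg. Next I triangulate the tabs, ring, slot and stand.

```bash
cat >> h.py <<'E'
def ray(n,uv):
    m=viewer.camera_model(n);R=np.array(m['R']);o=-R.T@np.array(m['t'])
    d=R.T@np.linalg.inv(m['mtx'])@[uv[0],uv[1],1];return o,d/np.linalg.norm(d)
def tri(a,b):
    (o1,d1),(o2,d2)=ray('top',a),ray('scene',b)
    s=np.linalg.lstsq(np.c_[d1,-d2],o2-o1,rcond=None)[0]
    p,q=o1+s[0]*d1,o2+s[1]*d2;return (p+q)/2,np.linalg.norm(p-q)
def plane(n,uv,z):
    o,d=ray(n,uv);return o+d*(z-o[2])/d[2]
def proj(n,X):
    m=viewer.camera_model(n);p=np.array(m['mtx'])@(np.array(m['R'])@X+m['t']);return p[:2]/p[2]
def blob(im,c,r,thr,f=6):
    "largest dark blob near pixel c: centroid in px, its mask points"
    x0,y0=int(c[0]-r),int(c[1]-r)
    g=cv2.resize(im[y0:y0+2*r,x0:x0+2*r].max(-1),None,fx=f,fy=f,interpolation=cv2.INTER_CUBIC)
    k,l,st,ce=cv2.connectedComponentsWithStats((g<thr).astype(np.uint8))
    if k<2:return None,None
    i=1+st[1:,4].argmax();v,u=np.nonzero(l==i)
    P=np.c_[u,v]/f+[x0,y0]-.5+.5/f;return P.mean(0),P
def tabs(it,isc,seeds,thr=60):
    for X in seeds:
        a,Pa=blob(it,proj('top',X),11,thr);b,Pb=blob(isc,proj('scene',X),13,thr)
        X,e=tri(a,b);W=np.array([plane('top',p,114)[:2] for p in Pa[::5]]).astype(np.float32)
        r=cv2.minAreaRect(W);yaw=r[2]-90 if r[1][0]>r[1][1] else r[2]
        print('tab',X.round(1),'gap',round(e,1),'yaw',round((yaw+90)%180-90,1),np.round(r[1],1),len(Pa),len(Pb))
E
python3 - <<'E'
from h import *
T=np.load('top0.npz');S=np.load('scene0.npz');it,isc=T['im'],S['im']
for thr in(50,65):tabs(it,isc,[[474,-118,99],[460,-198,99],[432,-302,99]],thr)
# rail axis
for n,D in(('top',T),('scene',S)):
    P=pts(n,D['d']).reshape(-1,3);m=(abs(P[:,2]-152)<8)&(abs(P[:,0]-645)<12)&(P[:,1]>-110)&(P[:,1]<180)
    q=P[m];print(n,'rail x=%.4f y+%.1f'%tuple(np.polyfit(q[:,1],q[:,0],1)),np.median(q,0))
    # brightness along bar
    im=D['im'];prof=[]
    ys=np.arange(-130,215,3)
    for y in ys:
        u=proj(n,[644.5,y,152]);prof.append(cv2.getRectSubPix(im,(3,3),tuple(map(float,u))).mean())
    prof=np.array(prof);i=np.argsort(prof)[:8];print(sorted(zip(ys[i],prof[i].round())))
# slot, posts
for n,im,D in(('top',it,T),('scene',isc,S)):
    c,P=blob(im,proj(n,[444,165,48]),28,45)
    W=np.array([plane(n,p,48)[:2] for p in P[::3]]).astype(np.float32);print(n,'slot',c,W.mean(0),cv2.minAreaRect(W))
    Q=pts(n,D['d']);m=(abs(Q[...,2]-48)<5)&(abs(Q[...,0]-444)<60)&(abs(Q[...,1]-165)<120);print('box top z',np.median(Q[m][:,2]))
    c,P=blob(im,proj(n,[543,341,110]),20,10)
    m=((Q[...,2]>142)&(abs(Q[...,0]-543)<25)&(abs(Q[...,1]-341)<25));q=Q[m];print('probe top',q.mean(0),cv2.minAreaRect(q[:,:2].astype(np.float32)),len(q))
    m=((abs(Q[...,2]-75)<5)&(abs(Q[...,0]-543)<40)&(abs(Q[...,1]-341)<40));q=Q[m];print('stand',cv2.minAreaRect(q[:,:2].astype(np.float32)),np.median(q[:,2]))
cv2.imwrite('pics/c3.png',np.hstack([cv2.resize(it[215:265,150:225,::-1],(400,267),interpolation=2),cv2.resize(it[190:240,105:180,::-1],(400,267),interpolation=2)]))
E
```

```text
tab [ 477.  -119.3   98.4] gap 2.6 yaw -13.5 [15.   8.1] 498 2381
tab [ 463.1 -200.7   98.6] gap 2.5 yaw 16.0 [ 6.6 19.1] 498 1855
tab [ 433.7 -304.5  102.6] gap 1.8 yaw 0.6 [ 7.1 21.1] 601 2513
tab [ 477.  -119.5   98.2] gap 2.8 yaw -10.2 [17.7 11.7] 834 2841
tab [ 462.9 -200.6   98.7] gap 2.6 yaw 12.8 [10.2 21.9] 870 2266
tab [ 435.1 -302.7  105.3] gap 6.3 yaw 3.9 [10.2 24. ] 977 3843
top rail x=0.0118 y+644.7 [644.8843116   34.56445286 152.83063827]
[(np.int64(35), np.float64(86.0)), (np.int64(38), np.float64(85.0)), (np.int64(158), np.float64(88.0)), (np.int64(161), np.float64(89.0)), (np.int64(203), np.float64(81.0)), (np.int64(206), np.float64(69.0)), (np.int64(209), np.float64(54.0)), (np.int64(212), np.float64(46.0))]
scene rail x=0.0077 y+643.8 [643.86991478  48.86047328 152.04191106]
[(np.int64(-130), np.float64(68.0)), (np.int64(35), np.float64(70.0)), (np.int64(38), np.float64(60.0)), (np.int64(41), np.float64(58.0)), (np.int64(44), np.float64(66.0)), (np.int64(47), np.float64(75.0)), (np.int64(209), np.float64(66.0)), (np.int64(212), np.float64(45.0))]
top slot [185.16620821 241.41060093] [445.38373 165.34502] ((445.1316223144531, 165.22860717773438), (71.80711364746094, 10.796165466308594), 87.68363952636719)
box top z 46.95310356793897
probe top [544.53821774 341.08241473 144.72254268] ((543.5142822265625, 340.3973083496094), (19.05236053466797, 18.63033103942871), 71.94294738769531) 36
stand ((543.4129028320312, 341.0560607910156), (52.21812438964844, 49.89853286743164), 80.52384185791016) 74.45331319724045Traceback (most recent call last):
  File "<stdin>", line 17, in <module>
  File "h.py", line 20, in plane
    o,d=ray(n,uv);return o+d*(z-o[2])/d[2]
        ~~~^^^^^^
  File "h.py", line 13, in ray
    m=viewer.camera_model(n);R=np.array(m['R']);o=-R.T@np.array(m['t'])
ValueError: time passes only in moves, steps and waits
```

```bash
python3 - <<'E'
import pickle
from cell import viewer
pickle.dump({n:viewer.camera_model(n) for n in('top','scene')},open('cam.pkl','wb'))
E
sed -i 's/viewer.camera_model(n)/CAM[n]/; 2a import pickle\nCAM=pickle.load(open("cam.pkl","rb"))' h.py
cat >> h.py <<'E'
def go(*targets,start=None):
    "per call: end shift (cm, tool axes) and roll (deg) to x,y,z,yaw targets; chained"
    s=monitor.read_state()
    p=np.array(s['eef_pos']);w=np.degrees(s['tool_rot'][2])
    if start is not None:p,w=np.array(start[:3],float),start[3]
    print('at',p.round(1),round(w,1),'t',round(s['clock'],1),'F',np.round(s['force'],1),'w',round(s['width'],1),'g',round(s['gripper_force'],1),'rp',np.round(s['tool_rot'],3))
    for t in targets:
        d=np.array(t[:3])-p;a=np.radians(w);c,q=np.cos(a),np.sin(a)
        print(t,'->',np.round([(c*d[0]+q*d[1])/10,(q*d[0]-c*d[1])/10,-d[2]/10],2),'roll',round(w-t[3],1),'dist',round(np.linalg.norm(d)))
        p,w=np.array(t[:3],float),t[3]
E
python3 - <<'E'
from h import *
S=np.load('scene0.npz');it=np.load('top0.npz')['im']
c,P=blob(S['im'],proj('scene',[444,165,48]),28,45)
W=np.array([plane('scene',p,48)[:2] for p in P[::3]]).astype(np.float32);print('slot',c,W.mean(0),cv2.minAreaRect(W))
go((315,-440,220,50),(395,-280,210,78),(476,-119,190,78),(476,-119,130,78),(476,-119,87,78))
E
```

```text
slot [210.00359684 277.35890646] [389.0835  213.54211] ((387.9578552246094, 212.47830200195312), (68.88374328613281, 33.634178161621094), 83.48274230957031)
at [ 234.2 -605.8  230.5] 21.1 t 0.1 F [ 0.1 -0.4 -0.3] w 85.3 g 0.0 rp [-3.14   0.     0.369]
(315, -440, 220, 50) -> [ 13.52 -12.55   1.05] roll -28.9 dist 185
(395, -280, 210, 78) -> [17.4  -4.16  1.  ] roll -28 dist 179
(476, -119, 190, 78) -> [17.43  4.58  2.  ] roll 0 dist 181
(476, -119, 130, 78) -> [0. 0. 6.] roll 0 dist 60
(476, -119, 87, 78) -> [0.  0.  4.3] roll 0 dist 43
```

>>> {"op": "arm_command", "data": {
  "series": [100, 2.7, -2.5, 0.2, -5.8, 100, 5.4, -5.0, 0.4, -11.6, 100, 8.1, -7.5, 0.6, -17.4, 100, 10.8, -10.0, 0.8, -23.2, 100, 13.5, -12.5, 1.0, -28.9]
}}

```text
clock: 0.52
eef_pos: [315.5, -439.2, 221.0]
tool_rot: [-3.141, -0.0, 0.878]
force: [0.8, 0.1, 0.2]
width: 85.3
gripper_force: 0.0
```

>>> {"op": "arm_command", "data": {
  "series": [100, 3.5, -0.8, 0.2, -5.6, 100, 7.0, -1.6, 0.4, -11.2, 100, 10.5, -2.5, 0.6, -16.8, 100, 14.0, -3.3, 0.8, -22.4, 100, 17.4, -4.2, 1.0, -28]
}}

```text
clock: 0.93
eef_pos: [395.3, -279.0, 211.2]
tool_rot: [3.142, -0.0, 1.367]
force: [0.4, -0.5, 0.1]
width: 85.4
gripper_force: 0.0
```

>>> {"op": "arm_command", "data": {
  "series": [60, 3.5, 0.9, 0.4, 0, 60, 7.0, 1.8, 0.8, 0, 60, 10.5, 2.7, 1.2, 0, 60, 14.0, 3.7, 1.6, 0, 60, 17.4, 4.6, 2.0, 0]
}}

```text
clock: 1.35
eef_pos: [476.3, -118.2, 191.0]
tool_rot: [-3.141, -0.0, 1.362]
force: [1.1, 0.2, 0.3]
width: 51.2
gripper_force: 0.0
```

```bash
python3 - <<'E'
from h import *
it,_=shot('top');isc,_=shot('scene','s1.png')
tabs(it,isc,[[476,-119,99],[463,-200,99],[434,-304,99]],55)
go((475.5,-119,130,78),(475.5,-119,87,78))
E
```

```text
tab [ 477.1 -111.7  101.6] gap 8.7 yaw -77.5 [64. 10.] 1670 2411Traceback (most recent call last):
  File "<stdin>", line 3, in <module>
  File "h.py", line 36, in tabs
    X,e=tri(a,b);W=np.array([plane('top',p,114)[:2] for p in Pa[::5]]).astype(np.float32)
        ~~~^^^^^
  File "h.py", line 18, in tri
    (o1,d1),(o2,d2)=ray('top',a),ray('scene',b)
                    ~~~^^^^^^^^^
  File "h.py", line 16, in ray
    d=R.T@np.linalg.inv(m['mtx'])@[uv[0],uv[1],1];return o,d/np.linalg.norm(d)
                                   ~~^^^
TypeError: 'NoneType' object is not subscriptable
```

>>> {"op": "arm_command", "data": {
  "series": [60, 0, 0.1, 2, 0, 60, 0, 0.1, 4, 0, 60, 0, 0.1, 6, 0, 60, -0.1, 0.1, 8, 0, 60, -0.1, 0.1, 10.4, 0]
}}

```text
clock: 1.87
eef_pos: [476.7, -122.2, 86.8]
tool_rot: [3.141, 0.0, 1.361]
force: [0.1, 0.2, -0.4]
width: 51.4
gripper_force: 0.0
```

>>> {"op": "arm_command", "data": {
  "series": [60, 0, 0, 0, 0, 0, 0, 0, 0, 0, 0, 0, 0, 0, 0, 0, 0, 0, 0, 0, 0, 0, 0, 0, 0]
}}

```text
clock: 2.28
eef_pos: [477.5, -121.5, 88.5]
tool_rot: [3.139, 0.0, 1.362]
force: [-1.0, 0.4, 1.9]
width: 11.4
gripper_force: 60.8
```

>>> {"op": "arm_command", "data": {
  "series": [0, 0, 0, 0, 0, 0, 0, 0, 0, 0, 0, 0, 0, 0, 0, 0, 0, 0, 0, 0, 0, 0, 0, 0, 0]
}}

```text
clock: 2.7
eef_pos: [477.4, -121.5, 88.5]
tool_rot: [3.139, 0.0, 1.362]
force: [-1.3, 0.5, 6.2]
width: 11.1
gripper_force: 61.6
```

```bash
python3 - <<'E'
from h import *
isc,_=shot('scene');c=proj('scene',np.array([476,-119,100])).astype(int);cv2.imwrite('pics/g1.png',cv2.resize(isc[c[1]-50:c[1]+50,c[0]-60:c[0]+60,::-1],(720,600),interpolation=2))
go((476,-119,120,78))
E
```

```text
at [ 477.4 -121.5   88.5] 78.0 t 2.8 F [-0.9  0.4  6.6] w 10.9 g 61.6 rp [3.139 0.    1.362]
(476, -119, 120, 78) -> [ 0.22 -0.19 -3.15] roll 0.0 dist 32
```

View pics/g1.png

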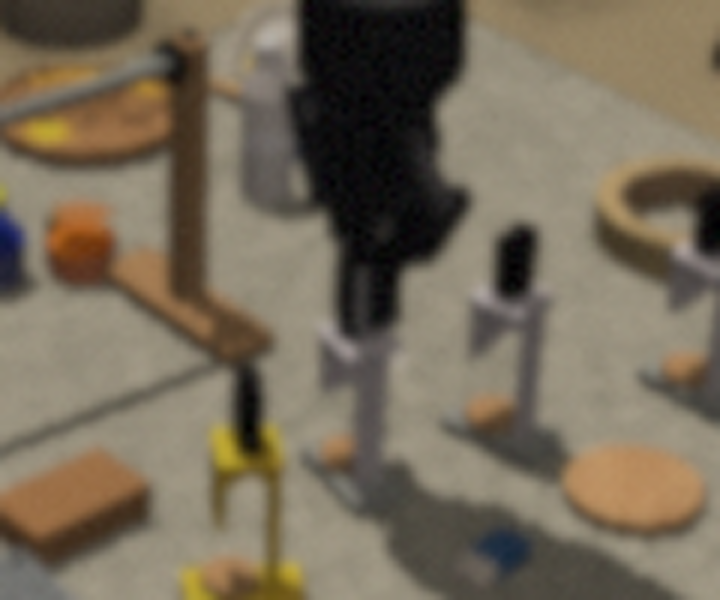

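Grip holds on h1's tab: crop shows the gripper at (365,300) on the tab and the hook still upright. Lifting.

```bash
python3 - <<'E'
from h import *
go((476,-119,209,78),(585,-7,209,89.4),(644.5,-7,209,89.4),(644.5,-7,170,89.4))
E
```

```text
at [ 477.4 -121.5   88.5] 78.0 t 2.8 F [-0.9  0.4  6.6] w 10.9 g 61.6 rp [3.139 0.    1.362]
(476, -119, 209, 78) -> [  0.22  -0.19 -12.05] roll 0.0 dist 121
(585, -7, 209, 89.4) -> [13.22  8.33 -0.  ] roll -11.4 dist 156
(644.5, -7, 209, 89.4) -> [ 0.06  5.95 -0.  ] roll 0.0 dist 60
(644.5, -7, 170, 89.4) -> [0.  0.  3.9] roll 0.0 dist 39
```

>>> {"op": "arm_command", "data": {
  "series": [0, 0, 0, -2, 0, 0, 0, 0, -4.5, 0, 0, 0, 0, -7.5, 0, 0, 0, 0, -10.5, 0, 0, 0.2, -0.2, -12.1, 0]
}}

```text
clock: 3.17
eef_pos: [476.6, -119.4, 211.7]
tool_rot: [3.137, 0.0, 1.361]
force: [0.1, 0.3, -0.3]
width: 11.1
gripper_force: 60.4
```

>>> {"op": "arm_command", "data": {
  "series": [0, 2.6, 1.7, 0.1, -2.3, 0, 5.3, 3.3, 0.2, -4.6, 0, 8.0, 5.0, 0.2, -6.9, 0, 10.6, 6.7, 0.2, -9.2, 0, 13.2, 8.3, 0.2, -11.4]
}}

```text
clock: 3.58
eef_pos: [584.5, -5.9, 206.7]
tool_rot: [3.141, 0.0, 1.563]
force: [0.7, -0.9, -0.7]
width: 10.9
gripper_force: 60.3
```

>>> {"op": "arm_command", "data": {
  "series": [0, 0, 0, 0, 0, 0, 0, 0, 0, 0, 0, 0, 0, 0, 0, 0, 0, 0, 0, 0, 0, 0, 0, 0, 0]
}}

```text
clock: 4.0
eef_pos: [582.9, -8.4, 206.4]
tool_rot: [-3.141, 0.001, 1.559]
force: [0.2, 0.0, -0.7]
width: 11.0
gripper_force: 60.3
```

```bash
python3 - <<'E'
from h import *
isc,d=shot('scene');c=proj('scene',np.array([600,-7,180])).astype(int);cv2.imwrite('pics/g2.png',cv2.resize(isc[c[1]-50:c[1]+50,c[0]-60:c[0]+60,::-1],(720,600),interpolation=2))
P=pts('scene',d)
q=P[(P[...,2]>100)&(P[...,2]<195)&(abs(P[...,0]-590)<40)&(abs(P[...,1]+7)<25)];print(len(q),np.percentile(q,[2,50,98],axis=0).round())
go((585,-7,209,89.4),(644.5,-7,209,89.4))
E
```

```text
282 [[556. -16. 119.]
 [570.   0. 142.]
 [602.  11. 194.]]
at [583.1  -8.2 206.5] 89.3 t 4.0 F [ 0.5 -1.  -1. ] w 11.1 g 60.3 rp [-3.141e+00  1.000e-03  1.559e+00]
(585, -7, 209, 89.4) -> [ 0.13  0.19 -0.25] roll -0.1 dist 3
(644.5, -7, 209, 89.4) -> [ 0.06  5.95 -0.  ] roll 0.0 dist 60
```

View pics/g2.png

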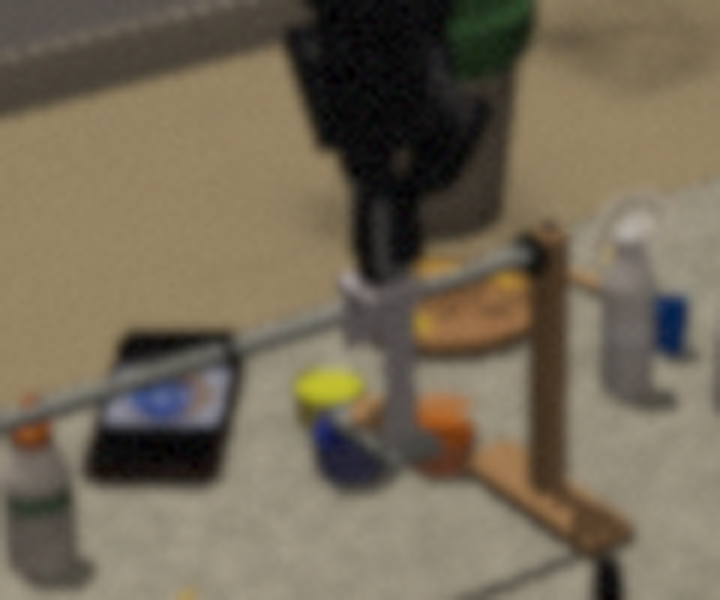

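The hanger is upright in the gripper with its tray bottom at z≈118, as expected, so I insert and lower.

>>> {"op": "arm_command", "data": {
  "series": [0, 0, 1.2, -0.2, 0, 0, 0, 2.5, -0.2, 0, 0, 0.0, 3.8, -0.2, 0, 0, 0.1, 5.0, -0.2, 0, 0, 0.1, 6.1, -0.2, 0]
}}

```text
clock: 4.47
eef_pos: [645.1, -7.3, 208.5]
tool_rot: [3.141, 0.0, 1.56]
force: [0.4, 0.2, -1.6]
width: 10.9
gripper_force: 60.3
```

>>> {"op": "arm_command", "data": {
  "series": [0, 0, 0, 0, 0, 0, 0, 0, 0, 0, 0, 0, 0, 0, 0, 0, 0, 0, 0, 0, 0, 0, 0, 0, 0]
}}

```text
clock: 4.88
eef_pos: [644.0, -6.7, 208.5]
tool_rot: [-3.141, 0.0, 1.561]
force: [0.7, -0.5, -1.0]
width: 10.9
gripper_force: 60.4
```

>>> {"op": "arm_command", "data": {
  "series": [0, 0, 0, 0.7, 0, 0, 0, 0, 1.4, 0, 0, 0, 0, 2.1, 0, 0, 0, 0, 2.8, 0, 0, 0, 0, 3.4, 0]
}}

```text
clock: 5.3
eef_pos: [644.2, -6.6, 173.0]
tool_rot: [-3.14, 0.0, 1.561]
force: [-0.0, -0.4, -1.2]
width: 10.8
gripper_force: 60.4
```

>>> {"op": "arm_command", "data": {
  "series": [0, 0, 0, 0.1, 0, 0, 0, 0, 0.2, 0, 0, 0, 0, 0.3, 0, 0, 0, 0, 0.4, 0, 0, 0, 0, 0.5, 0]
}}

```text
clock: 5.72
eef_pos: [645.8, -6.4, 170.2]
tool_rot: [3.139, -0.0, 1.561]
force: [1.7, -0.2, 3.8]
width: 10.9
gripper_force: 60.8
```

>>> {"op": "arm_command", "data": {
  "series": [5, 0, 0, 0, 0, 15, 0, 0, 0, 0, 30, 0, 0, 0, 0, 50, 0, 0, 0, 0, 60, 0, 0, 0, 0]
}}

```text
clock: 6.13
eef_pos: [644.3, -6.6, 169.2]
tool_rot: [-3.141, 0.0, 1.561]
force: [-0.3, 0.2, -0.2]
width: 48.7
gripper_force: 0.0
```

>>> {"op": "arm_command", "data": {
  "series": [60, 0, 0, -1, 0, 60, 0, 0, -3, 0, 60, 0, 0, -5, 0, 60, 0, 0, -8, 0, 60, 0, -3, -9, 0]
}}

```text
clock: 6.55
eef_pos: [621.1, -5.8, 263.8]
tool_rot: [3.129, -0.002, 1.56]
force: [1.8, 0.3, 1.7]
width: 51.2
gripper_force: 0.0
```

```bash
python3 - <<'E'
from h import *
it,_=shot('top');isc,d=shot('scene');c=proj('scene',np.array([640,-7,160])).astype(int);cv2.imwrite('pics/g3.png',cv2.resize(isc[c[1]-50:c[1]+50,c[0]-60:c[0]+60,::-1],(720,600),interpolation=2))
tabs(it,isc,[[463,-200,99],[434,-304,99]],55)
go((560,-100,225,100),(463,-200,190,105),(463,-200,89,105))
E
```

```text
tab [ 463.1 -200.6   98.7] gap 2.5 yaw 14.5 [ 7.5 19. ] 599 1857
tab [ 433.5 -304.5  102.6] gap 1.8 yaw 0.6 [ 8.  21.4] 696 2521
at [612.7  -5.9 262.6] 89.5 t 6.7 F [-0.1  0.7 -0.5] w 50.8 g 0.0 rp [3.14  0.    1.561]
(560, -100, 225, 100) -> [-9.46 -5.18  3.76] roll -10.5 dist 114
(463, -200, 190, 105) -> [ -8.16 -11.29   3.5 ] roll -5 dist 144
(463, -200, 89, 105) -> [ 0.   0.  10.1] roll 0 dist 101
```

View pics/g3.png

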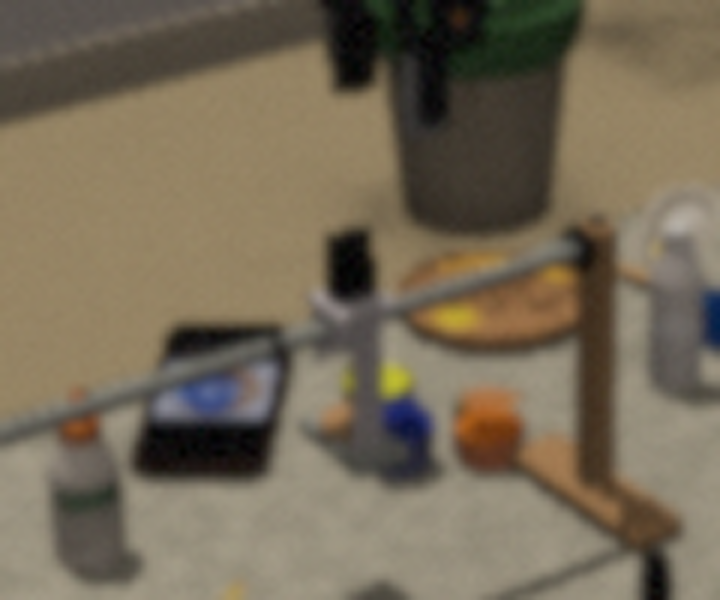

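h1 hangs on the bar (crop: tab at (350,262), tray below near (370,450)). Next is h2.

>>> {"op": "arm_command", "data": {
  "series": [60, -1.9, -1.0, 0.7, -2, 60, -3.8, -2.1, 1.5, -4, 60, -5.7, -3.1, 2.2, -6, 60, -7.6, -4.1, 3.0, -8, 60, -9.5, -5.2, 3.7, -10.5]
}}

```text
clock: 7.07
eef_pos: [561.4, -101.6, 222.0]
tool_rot: [-3.142, 0.0, 1.746]
force: [0.2, -0.6, -0.5]
width: 51.3
gripper_force: 0.0
```

>>> {"op": "arm_command", "data": {
  "series": [60, -1.6, -2.3, 0.7, -1, 60, -3.3, -4.5, 1.4, -2, 60, -5.0, -6.8, 2.1, -3, 60, -6.6, -9.0, 2.8, -4, 60, -8.2, -11.3, 3.5, -5]
}}

```text
clock: 7.48
eef_pos: [463.9, -202.0, 187.2]
tool_rot: [3.141, 0.0, 1.832]
force: [-1.0, -1.7, 0.3]
width: 51.0
gripper_force: 0.0
```

>>> {"op": "arm_command", "data": {
  "series": [60, 0, 0, 0, 0, 60, 0, 0, 0, 0, 60, 0, 0, 2, 0, 60, 0, 0, 4, 0, 60, 0, 0, 5.5, 0]
}}

```text
clock: 7.9
eef_pos: [466.0, -199.9, 131.8]
tool_rot: [3.14, -0.0, 1.833]
force: [-0.2, 0.3, 0.3]
width: 51.0
gripper_force: 0.0
```

```bash
python3 - <<'E'
from h import *
go((463,-200.5,89.5,104.5))
E
```

```text
at [ 466.  -199.9  131.8] 105.0 t 7.9 F [-0.2  0.3  0.3] w 51.0 g 0.0 rp [ 3.14  -0.     1.833]
(463, -200.5, 89.5, 104.5) -> [ 0.02 -0.31  4.23] roll 0.5 dist 42
```

>>> {"op": "arm_command", "data": {
  "series": [60, 0, -0.3, 1.2, 0.5, 60, 0, -0.3, 2.4, 0.5, 60, 0, -0.3, 3.4, 0.5, 60, 0, -0.3, 4.2, 0.5, 60, 0, -0.3, 4.2, 0.5]
}}

```text
clock: 8.32
eef_pos: [461.8, -200.8, 89.1]
tool_rot: [-3.141, -0.001, 1.824]
force: [-0.6, -0.3, 0.4]
width: 51.3
gripper_force: 0.0
```

>>> {"op": "arm_command", "data": {
  "series": [30, 0, 0, 0, 0, 0, 0, 0, 0, 0, 0, 0, 0, 0, 0, 0, 0, 0, 0, 0, 0, 0, 0, 0, 0]
}}

```text
clock: 8.73
eef_pos: [462.4, -201.8, 91.0]
tool_rot: [3.14, 0.001, 1.823]
force: [0.7, 0.8, 3.6]
width: 10.7
gripper_force: 59.4
```

>>> {"op": "arm_command", "data": {
  "series": [0, 0, 0, 0, 0, 0, 0, 0, 0, 0, 0, 0, 0, 0, 0, 0, 0, 0, 0, 0, 0, 0, 0, 0, 0]
}}

```text
clock: 9.15
eef_pos: [462.4, -201.8, 91.0]
tool_rot: [3.14, 0.001, 1.823]
force: [-0.5, 1.1, 6.4]
width: 11.0
gripper_force: 60.0
```

```bash
python3 - <<'E'
from h import *
go((463,-200,209,104.5),(585,-47,209,89.4),(644.5,-47,209,89.4))
E
```

```text
at [ 462.4 -201.8   91. ] 104.4 t 9.2 F [-0.5  1.1  6.4] w 11.0 g 60.0 rp [3.140e+00 1.000e-03 1.823e+00]
(463, -200, 209, 104.5) -> [  0.16   0.1  -11.8 ] roll -0.1 dist 118
(585, -47, 209, 89.4) -> [11.76 15.64 -0.  ] roll 15.1 dist 196
(644.5, -47, 209, 89.4) -> [ 0.06  5.95 -0.  ] roll 0.0 dist 60
```

>>> {"op": "arm_command", "data": {
  "series": [0, 0, 0, -2, 0, 0, 0, 0, -4.5, 0, 0, 0, 0, -7.5, 0, 0, 0, 0, -10.5, 0, 0, 0.1, 0.1, -12.1, 0]
}}

```text
clock: 9.57
eef_pos: [463.0, -201.2, 214.0]
tool_rot: [3.139, 0.002, 1.822]
force: [1.5, -0.0, -1.8]
width: 11.0
gripper_force: 58.9
```

>>> {"op": "arm_command", "data": {
  "series": [0, 2.3, 3.1, 0, 3, 0, 4.7, 6.2, 0, 6, 0, 7.0, 9.4, 0, 9, 0, 9.4, 12.5, 0, 12, 0, 11.8, 15.6, 0, 15]
}}

```text
clock: 9.98
eef_pos: [584.4, -46.4, 211.0]
tool_rot: [-3.141, 0.001, 1.558]
force: [-0.2, 0.5, -1.8]
width: 10.8
gripper_force: 59.0
```

>>> {"op": "arm_command", "data": {
  "series": [0, 0, 0, 0, 0, 0, 0, 0, 0, 0, 0, 0, 0, 0, 0, 0, 0, 0, 0, 0, 0, 0, 0, 0, 0]
}}

```text
clock: 10.4
eef_pos: [583.2, -49.3, 211.1]
tool_rot: [-3.141, 0.001, 1.558]
force: [-1.0, -0.4, -0.5]
width: 11.1
gripper_force: 59.1
```

```bash
python3 - <<'E'
from h import *
isc,d=shot('scene');P=pts('scene',d)
q=P[(P[...,2]>100)&(P[...,2]<195)&(abs(P[...,0]-590)<40)&(abs(P[...,1]+47)<25)];print(len(q),np.percentile(q,[2,50,98],axis=0).round())
go((644.5,-47,211,89.4),(644.5,-47,172,89.4))
E
```

```text
282 [[556. -56. 122.]
 [571. -42. 144.]
 [607. -31. 193.]]
at [583.4 -49.1 211.3] 89.3 t 10.4 F [ 0.6 -0.4 -0.6] w 10.6 g 59.1 rp [-3.141e+00  1.000e-03  1.558e+00]
(644.5, -47, 211, 89.4) -> [0.29 6.11 0.03] roll -0.1 dist 61
(644.5, -47, 172, 89.4) -> [0.  0.  3.9] roll 0.0 dist 39
```

>>> {"op": "arm_command", "data": {
  "series": [0, 0, 1.2, 0, 0, 0, 0, 2.5, 0, 0, 0, 0.0, 3.8, 0, 0, 0, 0.1, 5.0, 0, 0, 0, 0.1, 6.1, 0, 0]
}}

```text
clock: 10.87
eef_pos: [645.4, -48.1, 211.4]
tool_rot: [3.141, 0.0, 1.559]
force: [0.6, -1.0, -1.2]
width: 10.6
gripper_force: 59.1
```

>>> {"op": "arm_command", "data": {
  "series": [0, 0, 0, 0, 0, 0, 0, 0, 0, 0, 0, 0, 0, 0, 0, 0, 0, 0, 0, 0, 0, 0, 0, 0, 0]
}}

```text
clock: 11.28
eef_pos: [644.4, -47.3, 211.5]
tool_rot: [-3.141, 0.0, 1.561]
force: [0.4, 0.2, -1.3]
width: 10.9
gripper_force: 59.1
```

>>> {"op": "arm_command", "data": {
  "series": [0, 0, 0, 0.7, 0, 0, 0, 0, 1.4, 0, 0, 0, 0, 2.1, 0, 0, 0, 0, 2.8, 0, 0, 0, 0, 3.4, 0]
}}

```text
clock: 11.7
eef_pos: [644.6, -47.0, 176.0]
tool_rot: [-3.14, -0.0, 1.561]
force: [0.6, 0.3, -1.6]
width: 10.9
gripper_force: 59.1
```

>>> {"op": "arm_command", "data": {
  "series": [0, 0, 0, 0.1, 0, 0, 0, 0, 0.2, 0, 0, 0, 0, 0.3, 0, 0, 0, 0, 0.4, 0, 0, 0, 0, 0.5, 0]
}}

```text
clock: 12.12
eef_pos: [645.4, -47.0, 172.6]
tool_rot: [3.141, 0.0, 1.561]
force: [-0.5, 0.5, -1.6]
width: 10.9
gripper_force: 59.1
```

>>> {"op": "arm_command", "data": {
  "series": [0, 0, 0, 0.1, 0, 0, 0, 0, 0.1, 0, 0, 0, 0, 0.2, 0, 0, 0, 0, 0.2, 0, 0, 0, 0, 0.2, 0]
}}

```text
clock: 12.53
eef_pos: [645.9, -47.0, 171.9]
tool_rot: [3.139, 0.0, 1.561]
force: [-1.3, 0.4, 6.1]
width: 11.0
gripper_force: 60.4
```

>>> {"op": "arm_command", "data": {
  "series": [5, 0, 0, 0, 0, 15, 0, 0, 0, 0, 30, 0, 0, 0, 0, 50, 0, 0, 0, 0, 60, 0, 0, 0, 0]
}}

```text
clock: 12.95
eef_pos: [644.9, -47.0, 170.1]
tool_rot: [-3.141, 0.0, 1.561]
force: [0.0, 0.6, -0.3]
width: 48.6
gripper_force: 0.0
```

>>> {"op": "arm_command", "data": {
  "series": [60, 0, 0, -1, 0, 60, 0, 0, -3, 0, 60, 0, 0, -5, 0, 60, 0, 0, -8, 0, 60, 0, -3, -9, 0]
}}

```text
clock: 13.37
eef_pos: [621.6, -46.1, 264.8]
tool_rot: [3.129, -0.001, 1.561]
force: [0.9, 0.5, 0.4]
width: 51.4
gripper_force: 0.0
```

```bash
python3 - <<'E'
from h import *
it,_=shot('top');isc,d=shot('scene');c=proj('scene',np.array([640,-37,160])).astype(int);cv2.imwrite('pics/g4.png',cv2.resize(isc[c[1]-50:c[1]+50,c[0]-60:c[0]+60,::-1],(720,600),interpolation=2))
tabs(it,isc,[[434,-304,99]],52)
go((520,-180,225,90),(434,-304,190,90),(434,-304,89,90))
E
```

```text
tab [ 433.7 -304.8  102.3] gap 1.9 yaw 2.3 [ 7.2 20.6] 626 2437
at [613.2 -46.5 263.5] 89.4 t 13.5 F [ 1.2 -0.9 -0.5] w 51.2 g 0.0 rp [3.140e+00 1.000e-03 1.561e+00]
(520, -180, 225, 90) -> [-13.44  -9.19   3.85] roll -0.6 dist 167
(434, -304, 190, 90) -> [-12.4  -8.6   3.5] roll 0 dist 155
(434, -304, 89, 90) -> [ 0.   0.  10.1] roll 0 dist 101
```

View pics/g4.png

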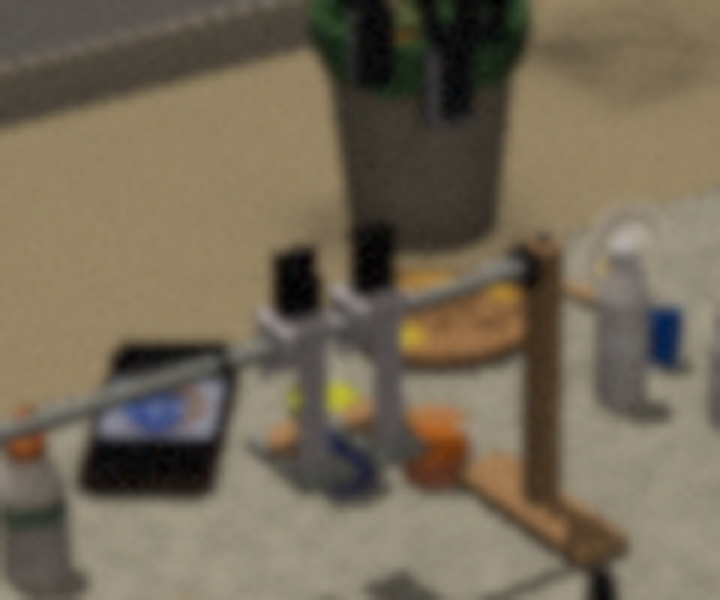

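Both hang (tabs at (297,283) and (375,258)). On to h3.

>>> {"op": "arm_command", "data": {
  "series": [60, -2.7, -1.8, 0.7, 0, 60, -5.4, -3.6, 1.5, 0, 60, -8.0, -5.5, 2.3, 0, 60, -10.7, -7.4, 3.0, 0, 60, -13.4, -9.2, 3.8, 0]
}}

```text
clock: 13.88
eef_pos: [520.8, -180.9, 222.2]
tool_rot: [3.142, 0.0, 1.561]
force: [-1.1, -1.2, -0.5]
width: 51.2
gripper_force: 0.0
```

>>> {"op": "arm_command", "data": {
  "series": [60, -2.5, -1.7, 0.7, 0, 60, -5.0, -3.4, 1.4, 0, 60, -7.4, -5.2, 2.1, 0, 60, -9.9, -6.9, 2.8, 0, 60, -12.4, -8.7, 3.5, 0]
}}

```text
clock: 14.3
eef_pos: [433.0, -304.1, 187.1]
tool_rot: [3.141, 0.0, 1.561]
force: [-0.4, -0.6, 0.2]
width: 51.5
gripper_force: 0.0
```

>>> {"op": "arm_command", "data": {
  "series": [60, 0, 0, 0, 0, 60, 0, 0, 0, 0, 60, 0, 0, 2, 0, 60, 0, 0, 4, 0, 60, 0, 0, 5.5, 0]
}}

```text
clock: 14.72
eef_pos: [434.8, -301.6, 131.7]
tool_rot: [3.141, -0.001, 1.563]
force: [-0.4, 0.7, -0.4]
width: 51.1
gripper_force: 0.0
```

```bash
python3 - <<'E'
from h import *
go((433.5,-303.5,89,90.5))
E
```

```text
at [ 434.8 -301.6  131.7] 89.5 t 14.7 F [-0.4  0.7 -0.4] w 51.1 g 0.0 rp [ 3.141e+00 -1.000e-03  1.563e+00]
(433.5, -303.5, 89, 90.5) -> [-0.19 -0.12  4.27] roll -1.0 dist 43
```

>>> {"op": "arm_command", "data": {
  "series": [60, -0.1, -0.1, 1.2, -1, 60, -0.2, -0.1, 2.4, -1, 60, -0.2, -0.1, 3.4, -1, 60, -0.2, -0.1, 4.3, -1, 60, -0.2, -0.1, 4.3, -1]
}}

```text
clock: 15.13
eef_pos: [432.5, -303.7, 87.9]
tool_rot: [-3.14, -0.002, 1.58]
force: [-0.1, -0.0, 0.8]
width: 51.0
gripper_force: 0.0
```

>>> {"op": "arm_command", "data": {
  "series": [30, 0, 0, 0, 0, 0, 0, 0, 0, 0, 0, 0, 0, 0, 0, 0, 0, 0, 0, 0, 0, 0, 0, 0, 0]
}}

```text
clock: 15.55
eef_pos: [433.0, -305.1, 90.0]
tool_rot: [3.14, 0.001, 1.578]
force: [0.4, 0.5, 3.3]
width: 11.1
gripper_force: 60.8
```

>>> {"op": "arm_command", "data": {
  "series": [0, 0, 0, 0, 0, 0, 0, 0, 0, 0, 0, 0, 0, 0, 0, 0, 0, 0, 0, 0, 0, 0, 0, 0, 0]
}}

```text
clock: 15.97
eef_pos: [433.1, -305.1, 90.0]
tool_rot: [3.14, 0.001, 1.578]
force: [-0.3, -1.1, 5.0]
width: 10.9
gripper_force: 61.4
```

```bash
python3 - <<'E'
from h import *
go((433.5,-303,211,90.5),(510,-195,211,90),(585,-90,211,89.4),(644.2,-90,211,89.4))
E
```

```text
at [ 433.1 -305.1   90. ] 90.4 t 16.0 F [-0.3 -1.1  5. ] w 10.9 g 61.4 rp [3.140e+00 1.000e-03 1.578e+00]
(433.5, -303, 211, 90.5) -> [  0.21   0.04 -12.1 ] roll -0.1 dist 121
(510, -195, 211, 90) -> [10.73  7.74 -0.  ] roll 0.5 dist 132
(585, -90, 211, 89.4) -> [10.5  7.5 -0. ] roll 0.6 dist 129
(644.2, -90, 211, 89.4) -> [ 0.06  5.92 -0.  ] roll 0.0 dist 59
```

>>> {"op": "arm_command", "data": {
  "series": [0, 0, 0, -2, 0, 0, 0, 0, -4.5, 0, 0, 0, 0, -7.5, 0, 0, 0, 0, -10.5, 0, 0, 0.2, 0, -12.1, 0]
}}

```text
clock: 16.38
eef_pos: [433.3, -303.8, 213.1]
tool_rot: [3.139, 0.002, 1.578]
force: [0.5, -0.6, -1.0]
width: 10.9
gripper_force: 60.3
```

>>> {"op": "arm_command", "data": {
  "series": [0, 2.1, 1.5, 0, 0, 0, 4.3, 3.1, 0, 0, 0, 6.4, 4.6, 0, 0, 0, 8.6, 6.2, 0, 0.5, 0, 10.7, 7.7, 0, 0.5]
}}

```text
clock: 16.8
eef_pos: [508.9, -194.1, 210.1]
tool_rot: [-3.141, -0.0, 1.569]
force: [0.4, 0.8, -0.8]
width: 11.1
gripper_force: 60.3
```

>>> {"op": "arm_command", "data": {
  "series": [0, 2.1, 1.5, 0, 0, 0, 4.2, 3.0, 0, 0, 0, 6.3, 4.5, 0, 0, 0, 8.4, 6.0, 0, 0.5, 0, 10.5, 7.5, 0, 0.5]
}}

```text
clock: 17.22
eef_pos: [583.9, -89.4, 209.9]
tool_rot: [-3.14, 0.0, 1.56]
force: [0.3, -0.2, -1.4]
width: 10.9
gripper_force: 60.3
```

>>> {"op": "arm_command", "data": {
  "series": [0, 0, 0, 0, 0, 0, 0, 0, 0, 0, 0, 0, 0, 0, 0, 0, 0, 0, 0, 0, 0, 0, 0, 0, 0]
}}

```text
clock: 17.63
eef_pos: [583.1, -91.9, 210.2]
tool_rot: [-3.141, 0.001, 1.559]
force: [-0.1, -0.3, -0.8]
width: 11.1
gripper_force: 60.3
```

```bash
python3 - <<'E'
from h import *
isc,d=shot('scene');P=pts('scene',d)
q=P[(P[...,2]>100)&(P[...,2]<195)&(abs(P[...,0]-590)<40)&(abs(P[...,1]+90)<25)];print(len(q),np.percentile(q,[2,50,98],axis=0).round())
for y in(-47,-7):
    q=P[(P[...,2]>162)&(P[...,2]<205)&(abs(P[...,0]-645)<25)&(abs(P[...,1]-y)<18)];print(len(q),np.percentile(q,[2,50,98],axis=0).round())
go((644.2,-90,210,89.4),(644.5,-90,171,89.4))
E
```

```text
260 [[ 557. -100.  122.]
 [ 571.  -85.  141.]
 [ 603.  -75.  193.]]
112 [[631. -55. 162.]
 [641. -41. 180.]
 [650. -31. 197.]]
118 [[633. -12. 162.]
 [641.   1. 179.]
 [652.  10. 197.]]
at [583.2 -91.7 210.3] 89.3 t 17.7 F [ 0.2  0.9 -1.3] w 11.1 g 60.3 rp [-3.141e+00  1.000e-03  1.559e+00]
(644.2, -90, 210, 89.4) -> [0.25 6.09 0.03] roll -0.1 dist 61
(644.5, -90, 171, 89.4) -> [0.   0.03 3.9 ] roll 0.0 dist 39
```

>>> {"op": "arm_command", "data": {
  "series": [0, 0, 1.2, 0, 0, 0, 0, 2.5, 0, 0, 0, 0.0, 3.8, 0, 0, 0, 0.1, 5.0, 0, 0, 0, 0.1, 6.1, 0, 0]
}}

```text
clock: 18.1
eef_pos: [645.2, -90.7, 210.4]
tool_rot: [3.141, 0.0, 1.56]
force: [0.2, -0.6, -0.7]
width: 10.9
gripper_force: 60.4
```

>>> {"op": "arm_command", "data": {
  "series": [0, 0, 0, 0, 0, 0, 0, 0, 0, 0, 0, 0, 0, 0, 0, 0, 0, 0, 0, 0, 0, 0, 0, 0, 0]
}}

```text
clock: 18.52
eef_pos: [644.2, -90.3, 210.5]
tool_rot: [-3.141, 0.0, 1.561]
force: [0.0, -0.2, -0.9]
width: 10.8
gripper_force: 60.3
```

>>> {"op": "arm_command", "data": {
  "series": [0, 0, 0, 0.7, 0, 0, 0, 0, 1.4, 0, 0, 0, 0, 2.1, 0, 0, 0, 0, 2.8, 0, 0, 0, 0, 3.4, 0]
}}

```text
clock: 18.93
eef_pos: [644.3, -90.0, 175.0]
tool_rot: [-3.14, -0.0, 1.561]
force: [-0.5, 0.4, -2.2]
width: 10.6
gripper_force: 60.4
```

>>> {"op": "arm_command", "data": {
  "series": [0, 0, 0, 0.2, 0, 0, 0, 0, 0.4, 0, 0, 0, 0, 0.5, 0, 0, 0, 0, 0.6, 0, 0, 0, 0, 0.6, 0]
}}

```text
clock: 19.35
eef_pos: [645.4, -89.9, 171.0]
tool_rot: [3.14, 0.0, 1.561]
force: [0.1, -0.5, 0.9]
width: 10.9
gripper_force: 60.6
```

>>> {"op": "arm_command", "data": {
  "series": [0, 0, 0, 0, 0, 0, 0, 0, 0, 0, 0, 0, 0, 0, 0, 0, 0, 0, 0, 0, 0, 0, 0, 0, 0]
}}

```text
clock: 19.77
eef_pos: [645.4, -89.9, 170.9]
tool_rot: [3.14, 0.0, 1.561]
force: [1.0, 0.8, 4.0]
width: 10.9
gripper_force: 61.0
```

>>> {"op": "arm_command", "data": {
  "series": [5, 0, 0, 0, 0, 15, 0, 0, 0, 0, 30, 0, 0, 0, 0, 50, 0, 0, 0, 0, 60, 0, 0, 0, 0]
}}

```text
clock: 20.18
eef_pos: [644.1, -90.1, 169.7]
tool_rot: [-3.14, 0.0, 1.561]
force: [-1.1, 0.6, 0.6]
width: 48.6
gripper_force: 0.0
```

>>> {"op": "arm_command", "data": {
  "series": [60, 0, 0, -1, 0, 60, 0, 0, -3, 0, 60, 0, 0, -5, 0, 60, 0, 0, -8, 0, 60, 0, -3, -9, 0]
}}

```text
clock: 20.6
eef_pos: [621.2, -89.1, 264.8]
tool_rot: [3.129, -0.001, 1.561]
force: [0.3, -0.5, 1.8]
width: 51.1
gripper_force: 0.0
```

```bash
python3 - <<'E'
from h import *
it,_=shot('top');isc,d=shot('scene');c=proj('scene',np.array([640,-37,160])).astype(int);cv2.imwrite('pics/g5.png',cv2.resize(isc[c[1]-50:c[1]+50,c[0]-60:c[0]+60,::-1],(720,600),interpolation=2))
tabs(it,isc,[[645,-90,180],[645,-47,180],[645,-6,180]],52)
go((645,-3,235,89.5),(645,-3,172,89.5))
E
```

```text
tab [658.6 -80.1 183.2] gap 28.3 yaw -64.0 [26.3  9.8] 800 3471
tab [654.4 -39.1 178. ] gap 16.8 yaw -89.4 [18.8 16.8] 1208 4667
tab [638.4  -8.9 192.4] gap 8.5 yaw 0.6 [13.2 16.3] 800 5525
at [612.9 -89.8 263.5] 89.4 t 20.7 F [-0.1  0.   0.5] w 51.2 g 0.0 rp [3.140e+00 1.000e-03 1.561e+00]
(645, -3, 235, 89.5) -> [8.71 3.12 2.85] roll -0.1 dist 97
(645, -3, 172, 89.5) -> [0.  0.  6.3] roll 0.0 dist 63
```

View pics/g5.png

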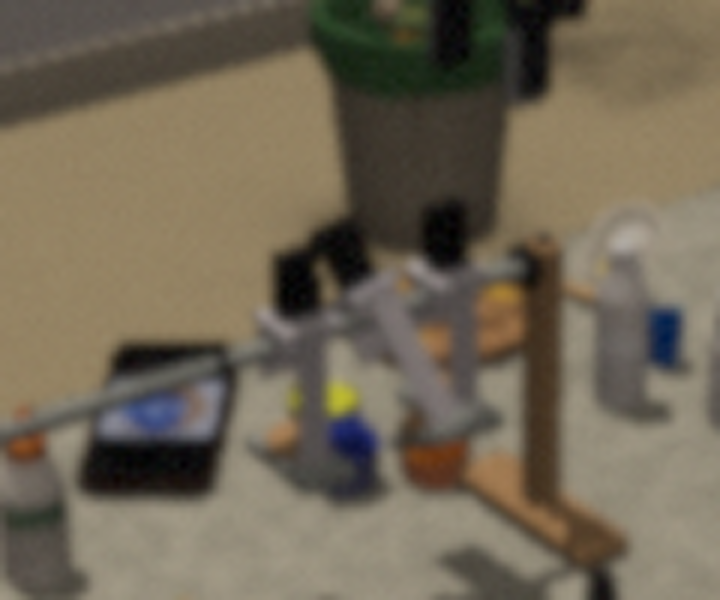

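The middle hanger looks tilted (tab (342,250), tray (450,425)). It may have been knocked and still be swinging, so I wait and look again.

>>> {"op": "arm_command", "data": {
  "series": [60, 0, 0, 0, 0, 60, 0, 0, 0, 0, 60, 0, 0, 0, 0, 60, 0, 0, 0, 0, 60, 0, 0, 0, 0]
}}

```text
clock: 21.12
eef_pos: [615.0, -89.6, 259.5]
tool_rot: [-3.141, -0.0, 1.561]
force: [-0.4, 0.0, -1.6]
width: 51.2
gripper_force: 0.0
```

>>> {"op": "arm_command", "data": {
  "series": [60, 0, 0, 0, 0, 60, 0, 0, 0, 0, 60, 0, 0, 0, 0, 60, 0, 0, 0, 0, 60, 0, 0, 0, 0]
}}

```text
clock: 21.53
eef_pos: [614.8, -89.7, 260.3]
tool_rot: [3.142, -0.0, 1.561]
force: [-0.6, -0.0, -0.6]
width: 51.2
gripper_force: 0.0
```

```bash
python3 - <<'E'
from h import *
it,dt=shot('top');isc,d=shot('scene');c=proj('scene',np.array([640,-37,140])).astype(int);a=cv2.resize(isc[c[1]-40:c[1]+40,c[0]-32:c[0]+32,::-1],(400,500),interpolation=2)
c=proj('top',np.array([640,-37,140])).astype(int);b=cv2.resize(it[c[1]-40:c[1]+40,c[0]-32:c[0]+32,::-1],(400,500),interpolation=2)
cv2.imwrite('pics/g6.png',np.hstack([a,b]))
for n,D,im in(('top',dt,it),('scene',d,isc)):
    P=pts(n,D);
    for z0,z1 in((190,202),(165,190),(90,120),(80,90)):
        q=P[(P[...,2]>z0)&(P[...,2]<z1)&(abs(P[...,0]-645)<60)&(P[...,1]>-120)&(P[...,1]<20)]
        y=np.sort(q[:,1]);g=np.split(y,np.nonzero(np.diff(y)>5)[0]+1)
        print(n,z0,[(round(k[0]),round(k[-1]),q[(q[:,1]>=k[0])&(q[:,1]<=k[-1])][:,0].mean().round(),len(k)) for k in g])
E
```

```text
top 190 [(-62, -43, np.float64(629.0), 28), (-15, 5, np.float64(644.0), 38)]
top 165 [(-65, -40, np.float64(642.0), 34), (-17, 2, np.float64(639.0), 20)]
top 90 [(-86, -80, np.float64(635.0), 4), (-64, -40, np.float64(685.0), 48), (-20, 8, np.float64(633.0), 22)]
top 80 [(-86, -80, np.float64(632.0), 20), (-20, 8, np.float64(629.0), 48)]
scene 190 [(-98, -77, np.float64(645.0), 27), (-57, -38, np.float64(631.0), 22), (-11, 9, np.float64(642.0), 30)]
scene 165 [(-95, -74, np.float64(642.0), 63), (-61, -34, np.float64(633.0), 59), (-15, 11, np.float64(642.0), 70)]
scene 90 [(-98, -74, np.float64(638.0), 80), (-62, -34, np.float64(662.0), 84), (-10, 12, np.float64(642.0), 78)]
scene 80 [(-101, -72, np.float64(634.0), 67), (-65, -33, np.float64(651.0), 52), (-16, 13, np.float64(638.0), 81)]
```

View pics/g6.png

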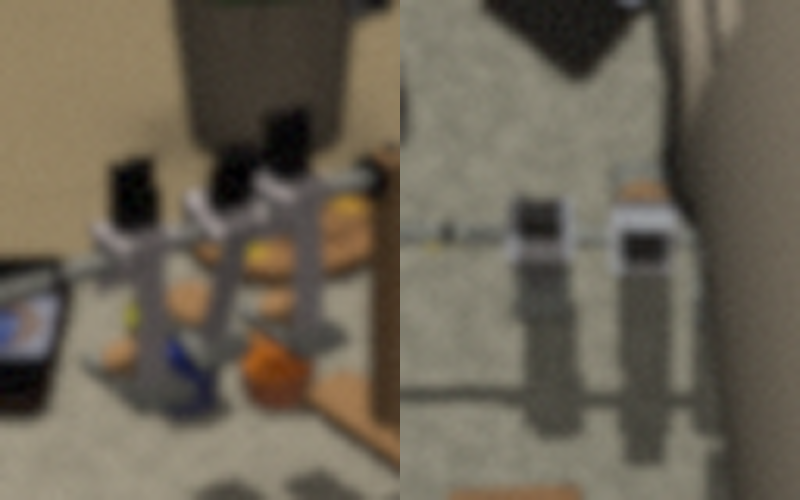

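The middle hanger is swinging about the bar: its tray has gone to the other side. I let it settle.

>>> {"op": "arm_command", "data": {
  "series": [60, 0, 0, 0, 0, 60, 0, 0, 0, 0, 60, 0, 0, 0, 0, 60, 0, 0, 0, 0, 60, 0, 0, 0, 0]
}}

```text
clock: 22.05
eef_pos: [614.8, -89.7, 260.3]
tool_rot: [3.142, 0.0, 1.561]
force: [-0.2, 0.5, -0.1]
width: 51.4
gripper_force: 0.0
```

>>> {"op": "arm_command", "data": {
  "series": [60, 0, 0, 0, 0, 60, 0, 0, 0, 0, 60, 0, 0, 0, 0, 60, 0, 0, 0, 0, 60, 0, 0, 0, 0]
}}

```text
clock: 22.47
eef_pos: [614.9, -89.7, 260.3]
tool_rot: [3.142, -0.0, 1.561]
force: [0.1, -0.4, -0.6]
width: 51.1
gripper_force: 0.0
```

>>> {"op": "arm_command", "data": {
  "series": [60, 0, 0, 0, 0, 60, 0, 0, 0, 0, 60, 0, 0, 0, 0, 60, 0, 0, 0, 0, 60, 0, 0, 0, 0]
}}

```text
clock: 22.88
eef_pos: [614.8, -89.7, 260.3]
tool_rot: [3.142, -0.0, 1.561]
force: [0.5, -0.2, -0.2]
width: 50.9
gripper_force: 0.0
```

>>> {"op": "arm_command", "data": {
  "series": [60, 0, 0, 0, 0, 60, 0, 0, 0, 0, 60, 0, 0, 0, 0, 60, 0, 0, 0, 0, 60, 0, 0, 0, 0]
}}

```text
clock: 23.3
eef_pos: [614.9, -89.7, 260.3]
tool_rot: [3.141, -0.0, 1.561]
force: [-0.1, 0.3, 0.0]
width: 51.4
gripper_force: 0.0
```

>>> {"op": "arm_command", "data": {
  "series": [60, 0, 0, 0, 0, 60, 0, 0, 0, 0, 60, 0, 0, 0, 0, 60, 0, 0, 0, 0, 60, 0, 0, 0, 0]
}}

```text
clock: 23.72
eef_pos: [614.8, -89.7, 260.3]
tool_rot: [3.142, -0.0, 1.561]
force: [-1.0, 0.7, -0.3]
width: 51.0
gripper_force: 0.0
```

>>> {"op": "arm_command", "data": {
  "series": [60, 0, 0, 0, 0, 60, 0, 0, 0, 0, 60, 0, 0, 0, 0, 60, 0, 0, 0, 0, 60, 0, 0, 0, 0]
}}

```text
clock: 24.13
eef_pos: [614.8, -89.7, 260.3]
tool_rot: [3.142, 0.0, 1.561]
force: [-0.5, 0.3, -0.5]
width: 51.5
gripper_force: 0.0
```

```bash
cat >> h.py <<'E'
def hung(y0=-120,y1=20,k=1):
    for i in range(k):
        it,dt=shot('top');isc,d=shot('scene')
        for n,D in(('top',dt),('scene',d)):
            P=pts(n,D);o=[]
            for z0,z1 in((185,205),(165,185),(80,120)):
                q=P[(P[...,2]>z0)&(P[...,2]<z1)&(abs(P[...,0]-645)<60)&(P[...,1]>y0)&(P[...,1]<y1)]
                if not len(q):continue
                y=np.sort(q[:,1]);g=np.split(y,np.nonzero(np.diff(y)>5)[0]+1)
                o.append((z0,[(round(float(k[0]+k[-1])/2),round(float(np.median(q[(q[:,1]>=k[0])&(q[:,1]<=k[-1])][:,0]))),len(k)) for k in g if len(k)>8]))
            print(n,o)
E
python3 - <<'E'
from h import *
hung(k=3)
E
```

```text
top [(185, [(-55, 644, 38), (-6, 644, 39)]), (165, [(-54, 639, 19), (-7, 639, 21)]), (80, [(-83, 632, 25), (-54, 629, 80), (-6, 630, 71)])]
scene [(185, [(-88, 642, 40), (-48, 643, 41), (-1, 641, 41)]), (165, [(-86, 642, 52), (-48, 642, 54), (-2, 641, 57)]), (80, [(-88, 632, 134), (-49, 633, 149), (0, 635, 157)])]
top [(185, [(-55, 644, 38), (-5, 644, 39)]), (165, [(-53, 639, 18), (-9, 639, 16)]), (80, [(-83, 632, 25), (-54, 629, 82), (-6, 630, 71)])]
scene [(185, [(-86, 643, 36), (-48, 642, 43), (-1, 642, 42)]), (165, [(-86, 641, 53), (-48, 642, 49), (1, 641, 59)]), (80, [(-88, 632, 135), (-47, 632, 148), (-1, 635, 157)])]
top [(185, [(-55, 644, 38), (-5, 644, 38)]), (165, [(-52, 639, 18), (-7, 639, 21)]), (80, [(-83, 632, 25), (-54, 628, 80), (-6, 631, 70)])]
scene [(185, [(-87, 643, 41), (-46, 643, 42), (-2, 641, 42)]), (165, [(-86, 642, 52), (-48, 642, 52), (-2, 641, 56)]), (80, [(-87, 632, 136), (-48, 632, 142), (-1, 635, 152)])]
```

Settled, all three upright at y ≈ -4, -53 and -92. Sliding starts with the leftmost.

```bash
python3 - <<'E'
from h import *
go((645,-4,240,89.5),(645,-4,173,89.5),(646.5,158,173,89.5))
E
```

```text
at [614.8 -89.7 260.3] 89.4 t 24.4 F [ 0.4  0.6 -0.1] w 51.2 g 0.0 rp [ 3.142 -0.     1.561]
(645, -4, 240, 89.5) -> [8.6  2.93 2.03] roll -0.1 dist 93
(645, -4, 173, 89.5) -> [0.  0.  6.7] roll 0.0 dist 67
(646.5, 158, 173, 89.5) -> [ 1.62e+01  1.00e-02 -0.00e+00] roll 0.0 dist 162
```

>>> {"op": "arm_command", "data": {
  "series": [60, 1.7, 0.6, 0.4, 0, 60, 3.4, 1.2, 0.8, 0, 60, 5.1, 1.8, 1.2, 0, 60, 6.9, 2.4, 1.6, 0, 60, 8.6, 3.1, 2.0, 0]
}}

```text
clock: 24.85
eef_pos: [646.8, -3.0, 240.2]
tool_rot: [-3.142, -0.0, 1.561]
force: [0.6, 1.2, -0.2]
width: 51.5
gripper_force: 0.0
```

>>> {"op": "arm_command", "data": {
  "series": [60, 0, 0, 0, 0, 60, 0, 0, 0, 0, 60, 0, 0, 0, 0, 60, 0, 0, 1, 0, 60, 0, 0, 2, 0]
}}

```text
clock: 25.27
eef_pos: [647.0, -5.7, 220.3]
tool_rot: [3.14, 0.001, 1.559]
force: [0.4, -0.5, -0.1]
width: 51.4
gripper_force: 0.0
```

```bash
python3 - <<'E'
from h import *
go((645,-4,173,89.5),(646.5,158,173,89.5))
E
```

```text
at [647.   -5.7 220.3] 89.3 t 25.3 F [ 0.4 -0.5 -0.1] w 51.4 g 0.0 rp [3.140e+00 1.000e-03 1.559e+00]
(645, -4, 173, 89.5) -> [ 0.17 -0.2   4.73] roll -0.2 dist 47
(646.5, 158, 173, 89.5) -> [ 1.62e+01  1.00e-02 -0.00e+00] roll 0.0 dist 162
```

>>> {"op": "arm_command", "data": {
  "series": [60, 0.1, -0.2, 1.5, 0, 60, 0.1, -0.2, 3, 0, 60, 0.1, -0.2, 4.0, 0, 60, 0.1, -0.2, 4.5, 0, 60, 0.1, -0.2, 4.5, 0]
}}

```text
clock: 25.68
eef_pos: [643.7, -3.7, 173.6]
tool_rot: [-3.139, 0.0, 1.56]
force: [-0.2, 0.3, 0.7]
width: 51.3
gripper_force: 0.0
```

>>> {"op": "arm_command", "data": {
  "series": [30, 0, 0, 0, 0, 0, 0, 0, 0, 0, 0, 0, 0, 0, 0, 0, 0, 0, 0, 0, 0, 0, 0, 0, 0]
}}

```text
clock: 26.1
eef_pos: [645.8, -3.0, 176.4]
tool_rot: [3.139, -0.0, 1.561]
force: [1.5, -0.3, 2.6]
width: 10.6
gripper_force: 61.2
```

>>> {"op": "arm_command", "data": {
  "series": [0, 1, 0, 0, 0, 0, 2.5, 0, 0, 0, 0, 4, 0, 0, 0, 0, 6, 0, 0, 0, 0, 8, 0, 0, 0]
}}

```text
clock: 26.52
eef_pos: [646.5, 74.7, 176.3]
tool_rot: [3.139, 0.004, 1.558]
force: [1.4, -4.1, 3.8]
width: 10.7
gripper_force: 61.6
```

>>> {"op": "arm_command", "data": {
  "series": [0, 2, 0, 0, 0, 0, 4, 0, 0, 0, 0, 6, 0, 0, 0, 0, 7.5, 0, 0, 0, 0, 8.2, 0, 0, 0]
}}

```text
clock: 26.93
eef_pos: [647.3, 161.0, 176.3]
tool_rot: [3.139, -0.0, 1.563]
force: [2.3, -4.8, 6.2]
width: 10.5
gripper_force: 61.9
```

>>> {"op": "arm_command", "data": {
  "series": [0, 0, 0, 0, 0, 10, 0, 0, 0, 0, 30, 0, 0, 0, 0, 50, 0, 0, 0, 0, 60, 0, 0, 0, 0]
}}

```text
clock: 27.35
eef_pos: [645.0, 158.3, 174.3]
tool_rot: [-3.138, 0.001, 1.56]
force: [-0.1, -0.1, 0.3]
width: 46.2
gripper_force: 0.0
```

>>> {"op": "arm_command", "data": {
  "series": [60, 0, 0, -1.5, 0, 60, 0, 0, -3, 0, 60, 0, 0, -5, 0, 60, -2, 0, -6, 0, 60, -4, 0, -6.5, 0]
}}

```text
clock: 27.77
eef_pos: [645.8, 120.4, 241.6]
tool_rot: [3.141, -0.002, 1.564]
force: [0.3, 0.2, -0.4]
width: 51.4
gripper_force: 0.0
```

```bash
python3 - <<'E'
from h import *
hung(-120,210)
go((645,-52,240,89.5),(645,-52,174,89.5))
E
```

```text
top [(185, [(-93, 644, 43), (-55, 644, 39)]), (165, [(-92, 639, 20), (-52, 640, 17)]), (80, [(-93, 629, 88), (-54, 629, 80)])]
scene [(185, [(-88, 643, 40), (-47, 643, 42), (164, 643, 49)]), (165, [(-85, 642, 52), (-46, 642, 52), (163, 642, 60)]), (80, [(-88, 631, 134), (-47, 632, 147), (163, 635, 175)])]
at [646.4 113.5 240.8] 89.1 t 27.9 F [-0.3 -0.5 -0.5] w 51.4 g 0.0 rp [3.141 0.004 1.555]
(645, -52, 240, 89.5) -> [-16.55   0.12   0.08] roll -0.4 dist 166
(645, -52, 174, 89.5) -> [0.  0.  6.6] roll 0.0 dist 66
```

>>> {"op": "arm_command", "data": {
  "series": [60, -3.3, 0, 0, 0, 60, -6.6, 0, 0, 0, 60, -10, 0, 0, 0, 60, -13.3, 0, 0, 0, 60, -16.5, 0.1, 0, -0.4]
}}

```text
clock: 28.28
eef_pos: [644.1, -47.3, 239.4]
tool_rot: [-3.139, -0.0, 1.568]
force: [0.5, -0.3, -0.0]
width: 51.2
gripper_force: 0.0
```

>>> {"op": "arm_command", "data": {
  "series": [60, 0, 0, 0, 0, 60, 0, 0, 0, 0, 60, 0, 0, 0, 0, 60, 0, 0, 1, 0, 60, 0, 0, 2, 0]
}}

```text
clock: 28.7
eef_pos: [645.5, -43.7, 219.9]
tool_rot: [3.141, -0.001, 1.571]
force: [-0.5, 1.0, 0.6]
width: 51.1
gripper_force: 0.0
```

```bash
python3 - <<'E'
from h import *
go((645,-51.5,174,89.5))
E
```

```text
at [645.5 -43.7 219.9] 90.0 t 28.7 F [-0.5  1.   0.6] w 51.1 g 0.0 rp [ 3.141e+00 -1.000e-03  1.571e+00]
(645, -51.5, 174, 89.5) -> [-0.78 -0.05  4.59] roll 0.5 dist 47
```

>>> {"op": "arm_command", "data": {
  "series": [60, -0.8, 0, 0.5, 0.5, 60, -0.8, 0, 2, 0.5, 60, -0.8, 0, 3.5, 0.5, 60, -0.8, 0, 4.5, 0.5, 60, -0.8, 0, 4.5, 0.5]
}}

```text
clock: 29.12
eef_pos: [643.2, -54.0, 172.2]
tool_rot: [-3.136, -0.0, 1.56]
force: [-0.7, -0.3, 0.0]
width: 51.1
gripper_force: 0.0
```

>>> {"op": "arm_command", "data": {
  "series": [30, 0, 0, 0, 0, 0, 0, 0, 0, 0, 0, 0, 0, 0, 0, 0, 0, 0, 0, 0, 0, 0, 0, 0, 0]
}}

```text
clock: 29.53
eef_pos: [646.0, -53.9, 176.5]
tool_rot: [3.139, -0.0, 1.559]
force: [-0.9, 0.4, 3.9]
width: 10.5
gripper_force: 61.0
```

>>> {"op": "arm_command", "data": {
  "series": [0, 1, 0, 0, 0, 0, 2.5, 0, 0, 0, 0, 4, 0, 0, 0, 0, 6, 0, 0, 0, 0, 8, 0, 0, 0]
}}

```text
clock: 29.95
eef_pos: [646.7, 22.4, 176.4]
tool_rot: [3.14, 0.005, 1.556]
force: [-0.7, -5.9, 4.6]
width: 10.6
gripper_force: 61.4
```

>>> {"op": "arm_command", "data": {
  "series": [0, 2, 0, 0, 0, 0, 4, 0, 0, 0, 0, 6, 0, 0, 0, 0, 8, 0, 0, 0, 0, 8.5, 0, 0, 0]
}}

```text
clock: 30.37
eef_pos: [647.5, 113.5, 176.4]
tool_rot: [3.14, -0.0, 1.562]
force: [-0.4, -4.7, 6.5]
width: 10.5
gripper_force: 61.4
```

>>> {"op": "arm_command", "data": {
  "series": [0, 0, 0, 0, 0, 10, 0, 0, 0, 0, 30, 0, 0, 0, 0, 50, 0, 0, 0, 0, 60, 0, 0, 0, 0]
}}

```text
clock: 30.78
eef_pos: [646.9, 110.0, 174.9]
tool_rot: [-3.141, 0.001, 1.558]
force: [-0.1, -0.2, -0.3]
width: 46.4
gripper_force: 0.0
```

>>> {"op": "arm_command", "data": {
  "series": [60, 0, 0, -1.5, 0, 60, 0, 0, -3, 0, 60, 0, 0, -5, 0, 60, -2, 0, -6, 0, 60, -4, 0, -6.5, 0]
}}

```text
clock: 31.2
eef_pos: [647.4, 72.1, 242.0]
tool_rot: [3.139, -0.001, 1.562]
force: [0.1, 0.5, 0.3]
width: 51.7
gripper_force: 0.0
```

```bash
python3 - <<'E'
from h import *
hung(-120,210)
go((645,-91,240,89.5),(645,-91,174,89.5))
E
```

```text
top [(185, [(-93, 645, 41), (161, 644, 27)]), (165, [(-92, 639, 17)]), (80, [(-93, 629, 88), (166, 630, 23)])]
scene [(185, [(-86, 642, 38), (119, 644, 48), (163, 643, 49)]), (165, [(-86, 642, 51), (119, 643, 60), (163, 642, 62)]), (80, [(-86, 633, 146), (119, 634, 168), (164, 635, 174)])]
at [647.6  65.2 241.1] 89.0 t 31.3 F [-0.3 -0.6  0.2] w 51.2 g 0.0 rp [3.14  0.004 1.553]
(645, -91, 240, 89.5) -> [-15.62   0.03   0.11] roll -0.5 dist 156
(645, -91, 174, 89.5) -> [0.  0.  6.6] roll 0.0 dist 66
```

>>> {"op": "arm_command", "data": {
  "series": [60, -3.3, 0, 0, 0, 60, -6.6, 0, 0, 0, 60, -10, 0, 0, 0, 60, -13.3, 0.1, 0, 0, 60, -16.2, 0.2, 0, 0]
}}

```text
clock: 31.72
eef_pos: [646.1, -93.5, 239.6]
tool_rot: [-3.14, 0.001, 1.558]
force: [0.8, -0.1, 0.3]
width: 51.2
gripper_force: 0.0
```

>>> {"op": "arm_command", "data": {
  "series": [60, 0, 0, 0, 0, 60, 0, 0, 0, 0, 60, 0, 0, 0, 0, 60, 0, 0, 1, 0, 60, 0, 0, 2, 0]
}}

```text
clock: 32.13
eef_pos: [647.2, -88.8, 220.0]
tool_rot: [3.14, -0.001, 1.562]
force: [0.4, 0.4, -0.1]
width: 51.5
gripper_force: 0.0
```

```bash
python3 - <<'E'
from h import *
go((645,-91,174,89.5))
E
```

```text
at [647.2 -88.8 220. ] 89.5 t 32.1 F [ 0.4  0.4 -0.1] w 51.5 g 0.0 rp [ 3.140e+00 -1.000e-03  1.562e+00]
(645, -91, 174, 89.5) -> [-0.22 -0.22  4.6 ] roll -0.0 dist 46
```

>>> {"op": "arm_command", "data": {
  "series": [60, -0.2, -0.2, 0.5, 0, 60, -0.2, -0.2, 2, 0, 60, -0.2, -0.2, 3.5, 0, 60, -0.2, -0.2, 4.5, 0, 60, -0.2, -0.2, 4.5, 0]
}}

```text
clock: 32.55
eef_pos: [642.7, -92.4, 172.3]
tool_rot: [-3.136, -0.001, 1.56]
force: [-0.7, -0.6, -0.9]
width: 51.3
gripper_force: 0.0
```

>>> {"op": "arm_command", "data": {
  "series": [30, 0, 0, 0, 0, 0, 0, 0, 0, 0, 0, 0, 0, 0, 0, 0, 0, 0, 0, 0, 0, 0, 0, 0, 0]
}}

```text
clock: 32.97
eef_pos: [645.6, -93.0, 176.5]
tool_rot: [3.139, 0.0, 1.559]
force: [-0.4, 0.8, 3.1]
width: 10.5
gripper_force: 61.1
```

>>> {"op": "arm_command", "data": {
  "series": [0, 1, 0, 0, 0, 0, 2.5, 0, 0, 0, 0, 4, 0, 0, 0, 0, 6, 0, 0, 0, 0, 8, 0, 0, 0]
}}

```text
clock: 33.38
eef_pos: [646.3, -16.1, 176.5]
tool_rot: [3.14, 0.005, 1.556]
force: [0.2, -5.2, 3.8]
width: 10.3
gripper_force: 61.4
```

>>> {"op": "arm_command", "data": {
  "series": [0, 2, 0, 0, 0, 0, 4, 0, 0, 0, 0, 6, 0, 0, 0, 0, 7.6, 0, 0, 0, 0, 8.1, 0, 0, 0]
}}

```text
clock: 33.8
eef_pos: [647.1, 69.8, 176.4]
tool_rot: [3.14, 0.001, 1.562]
force: [-0.3, -5.2, 6.3]
width: 10.7
gripper_force: 61.5
```

>>> {"op": "arm_command", "data": {
  "series": [0, 0, 0, 0, 0, 10, 0, 0, 0, 0, 30, 0, 0, 0, 0, 50, 0, 0, 0, 0, 60, 0, 0, 0, 0]
}}

```text
clock: 34.22
eef_pos: [646.4, 67.6, 174.9]
tool_rot: [-3.141, 0.0, 1.559]
force: [0.7, -0.2, 0.7]
width: 46.3
gripper_force: 0.0
```

>>> {"op": "arm_command", "data": {
  "series": [60, 0, 0, -1.5, 0, 60, 0, 0, -3.5, 0, 60, 0, 0, -6, 0, 60, 0, -2, -8, 0, 60, 0, -4, -9, 0]
}}

```text
clock: 34.63
eef_pos: [607.9, 68.3, 267.3]
tool_rot: [3.138, -0.001, 1.558]
force: [0.1, -0.1, 0.6]
width: 51.2
gripper_force: 0.0
```

```bash
python3 - <<'E'
from h import *
hung(-120,210)
isc,d=shot('scene');c=proj('scene',np.array([640,80,150])).astype(int);cv2.imwrite('pics/g7.png',cv2.resize(isc[c[1]-50:c[1]+50,c[0]-60:c[0]+60,::-1],(720,600),interpolation=2))
go((570,200,255,80),(544,341,220,80.5))
E
```

```text
top []
scene [(185, [(75, 643, 45), (119, 644, 47), (164, 643, 47)]), (165, [(74, 642, 59), (119, 642, 61), (163, 643, 62)]), (80, [(76, 634, 161), (119, 634, 166), (163, 635, 173)])]
at [606.2  68.3 266.4] 89.3 t 34.8 F [ 0.2 -0.5 -0.8] w 51.5 g 0.0 rp [3.14  0.    1.559]
(570, 200, 255, 80) -> [13.13 -3.78  1.14] roll 9.3 dist 137
(544, 341, 220, 80.5) -> [13.43 -5.01  3.5 ] roll -0.5 dist 148
```

View pics/g7.png

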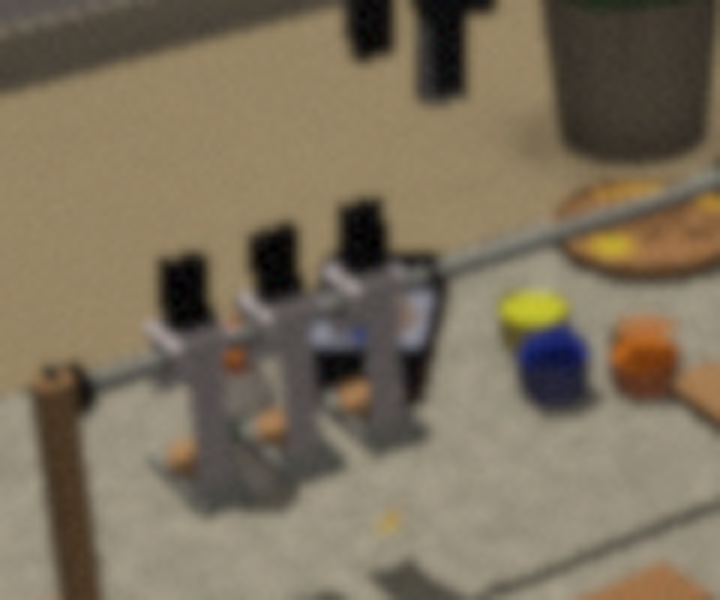

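All three hang left of the ring (rail y ≈ +34, +76, +121). In the crop the tabs are at (182,290), (272,260) and (362,232), all upright. Next the probe.

>>> {"op": "arm_command", "data": {
  "series": [60, 2.6, -0.8, 0.2, 1.9, 60, 5.2, -1.5, 0.4, 3.8, 60, 7.9, -2.3, 0.6, 5.6, 60, 10.5, -3.0, 0.8, 7.5, 60, 13.1, -3.8, 1.1, 9.3]
}}

```text
clock: 35.2
eef_pos: [570.4, 200.7, 253.1]
tool_rot: [-3.141, 0.0, 1.394]
force: [0.7, -0.1, 0.3]
width: 51.3
gripper_force: 0.0
```

>>> {"op": "arm_command", "data": {
  "series": [60, 2.7, -1.0, 0.7, 0, 60, 5.4, -2.0, 1.4, 0, 60, 8.1, -3.0, 2.1, 0, 60, 10.7, -4.0, 2.8, 0, 60, 13.4, -5.0, 3.5, 0]
}}

```text
clock: 35.62
eef_pos: [544.3, 341.3, 217.6]
tool_rot: [-3.141, 0.001, 1.396]
force: [0.2, -1.2, -0.3]
width: 50.9
gripper_force: 0.0
```

>>> {"op": "arm_command", "data": {
  "series": [60, 0, 0, 0, 0, 60, 0, 0, 0, 0, 60, 0, 0, 1, 0, 60, 0, 0, 3, 0, 60, 0, 0, 5, 0]
}}

```text
clock: 36.03
eef_pos: [545.8, 338.6, 168.6]
tool_rot: [3.14, 0.0, 1.394]
force: [-0.1, -0.2, 0.7]
width: 51.1
gripper_force: 0.0
```

```bash
python3 - <<'E'
from h import *
go((543.5,341,98,80.5))
E
```

```text
at [545.8 338.6 168.6] 79.9 t 36.0 F [-0.1 -0.2  0.7] w 51.1 g 0.0 rp [3.14  0.    1.394]
(543.5, 341, 98, 80.5) -> [ 0.2  -0.27  7.06] roll -0.6 dist 71
```

>>> {"op": "arm_command", "data": {
  "series": [60, 0.2, -0.3, 1, -0.6, 60, 0.2, -0.3, 3, -0.6, 60, 0.2, -0.3, 5, -0.6, 60, 0.2, -0.3, 6.5, -0.6, 60, 0.2, -0.3, 7, -0.6]
}}

```text
clock: 36.45
eef_pos: [540.7, 340.7, 96.5]
tool_rot: [-3.139, 0.004, 1.406]
force: [-0.5, -0.4, 0.4]
width: 51.4
gripper_force: 0.0
```

>>> {"op": "arm_command", "data": {
  "series": [60, 0, 0, 0, 0, 60, 0, 0, 0, 0, 60, 0, 0, 0, 0, 60, 0, 0, 0, 0, 60, 0, 0, 0, 0]
}}

```text
clock: 36.87
eef_pos: [542.2, 343.3, 100.4]
tool_rot: [3.14, -0.001, 1.407]
force: [-0.4, 0.1, 0.5]
width: 51.1
gripper_force: 0.0
```

```bash
python3 - <<'E'
from h import *
go((543.5,341,98,80.5))
E
```

```text
at [542.2 343.3 100.4] 80.6 t 36.9 F [-0.4  0.1  0.5] w 51.1 g 0.0 rp [ 3.140e+00 -1.000e-03  1.407e+00]
(543.5, 341, 98, 80.5) -> [-0.21  0.17  0.24] roll 0.1 dist 4
```

>>> {"op": "arm_command", "data": {
  "series": [40, 0, 0, 0, 0, 20, 0, 0, 0, 0, 10, 0, 0, 0, 0, 0, 0, 0, 0, 0, 0, 0, 0, 0, 0]
}}

```text
clock: 37.28
eef_pos: [542.1, 343.1, 99.6]
tool_rot: [3.141, -0.0, 1.407]
force: [0.3, -0.5, 1.7]
width: 19.4
gripper_force: 60.4
```

>>> {"op": "arm_command", "data": {
  "series": [0, 0, 0, 0, 0, 0, 0, 0, 0, 0, 0, 0, 0, 0, 0, 0, 0, 0, 0, 0, 0, 0, 0, 0, 0]
}}

```text
clock: 37.7
eef_pos: [542.0, 343.0, 99.6]
tool_rot: [3.141, -0.0, 1.407]
force: [0.7, 0.1, 2.1]
width: 19.5
gripper_force: 60.4
```

Probe gripped (width 19.5). Home TCP is (542.0, 343.0, 99.6), yaw 80.6.

```bash
python3 - <<'E'
from h import *
go((542,343,195,80.6),(495,272,175,80.6),(446.6,202,155,80.6))
E
```

```text
at [542.  343.   99.6] 80.6 t 37.7 F [0.7 0.1 2.1] w 19.5 g 60.4 rp [ 3.141 -0.     1.407]
(542, 343, 195, 80.6) -> [-0.   -0.   -9.54] roll 0.0 dist 95
(495, 272, 175, 80.6) -> [-7.77 -3.48  2.  ] roll 0.0 dist 87
(446.6, 202, 155, 80.6) -> [-7.7  -3.63  2.  ] roll 0.0 dist 87
```

>>> {"op": "arm_command", "data": {
  "series": [0, 0, 0, -1, 0, 0, 0, 0, -3, 0, 0, 0, 0, -5.5, 0, 0, 0, 0, -8, 0, 0, 0, 0, -9.5, 0]
}}

```text
clock: 38.12
eef_pos: [541.0, 343.6, 196.7]
tool_rot: [-3.141, -0.001, 1.408]
force: [0.4, 0.1, -0.7]
width: 19.2
gripper_force: 60.4
```

```bash
python3 - <<'E'
from h import *
go((446.6,202,155,80.6))
E
```

```text
at [541.  343.6 196.7] 80.7 t 38.1 F [ 0.4  0.1 -0.7] w 19.2 g 60.4 rp [-3.141e+00 -1.000e-03  1.408e+00]
(446.6, 202, 155, 80.6) -> [-15.51  -7.02   4.17] roll 0.1 dist 175
```

>>> {"op": "arm_command", "data": {
  "series": [0, -2, -0.9, 0.4, 0, 0, -4.5, -2, 0.8, 0, 0, -7, -3.2, 1.2, 0, 0, -9.5, -4.3, 1.6, 0, 0, -11.5, -5.2, 2, 0]
}}

```text
clock: 38.53
eef_pos: [468.8, 235.8, 174.0]
tool_rot: [-3.139, 0.003, 1.407]
force: [-0.4, -1.0, -0.5]
width: 19.3
gripper_force: 60.4
```

>>> {"op": "arm_command", "data": {
  "series": [0, -1.5, -0.7, 0.5, 0, 0, -3, -1.4, 1, 0, 0, -4, -1.8, 2, 0, 0, -4, -1.8, 2, 0, 0, -4, -1.8, 2, 0]
}}

```text
clock: 38.95
eef_pos: [446.4, 201.2, 154.2]
tool_rot: [-3.14, 0.001, 1.407]
force: [0.1, 1.1, -1.2]
width: 19.1
gripper_force: 60.4
```

>>> {"op": "arm_command", "data": {
  "series": [0, 0, 0, 0, 0, 0, 0, 0, 0, 0, 0, 0, 0, 0, 0, 0, 0, 0, 0, 0, 0, 0, 0, 0, 0]
}}

```text
clock: 39.37
eef_pos: [447.4, 201.9, 154.4]
tool_rot: [3.141, -0.0, 1.408]
force: [-0.0, -0.9, -1.6]
width: 19.4
gripper_force: 60.4
```

```bash
python3 - <<'E'
from h import *
go((446.6,202,145,80.6))
it,_=shot('top');isc,d=shot('scene');c=proj('scene',np.array([446,200,70])).astype(int);a=cv2.resize(isc[c[1]-30:c[1]+40,c[0]-28:c[0]+28,::-1],(400,500),interpolation=2)
c2=proj('top',np.array([445,170,70])).astype(int);b=cv2.resize(it[c2[1]-30:c2[1]+40,c2[0]-28:c2[0]+28,::-1],(400,500),interpolation=2)
cv2.imwrite('pics/p1.png',np.hstack([a,b]));print(c,c2)
P=pts('scene',d);m=(P[...,2]>90)&(P[...,2]<112)&(abs(P[...,0]-446)<30)&(abs(P[...,1]-200)<30);print(np.percentile(P[m],[3,50,97],axis=0).round(1))
m=(P[...,2]>53)&(P[...,2]<72)&(abs(P[...,0]-446)<30)&(abs(P[...,1]-200)<30);print(m.sum(),np.percentile(P[m],[3,50,97],axis=0).round(1))
E
```

```text
at [447.4 201.9 154.4] 80.7 t 39.4 F [-0.  -0.9 -1.6] w 19.4 g 60.4 rp [ 3.141 -0.     1.408]
(446.6, 202, 145, 80.6) -> [-0.   -0.09  0.94] roll 0.1 dist 9
[201 254] [182 241]
[[440.6 202.3  92. ]
 [446.2 206.7 106. ]
 [449.3 211.2 111.4]]
10 [[444.7 202.6  62.3]
 [446.1 205.6  65.9]
 [449.7 207.3  70.1]]
```

View pics/p1.png

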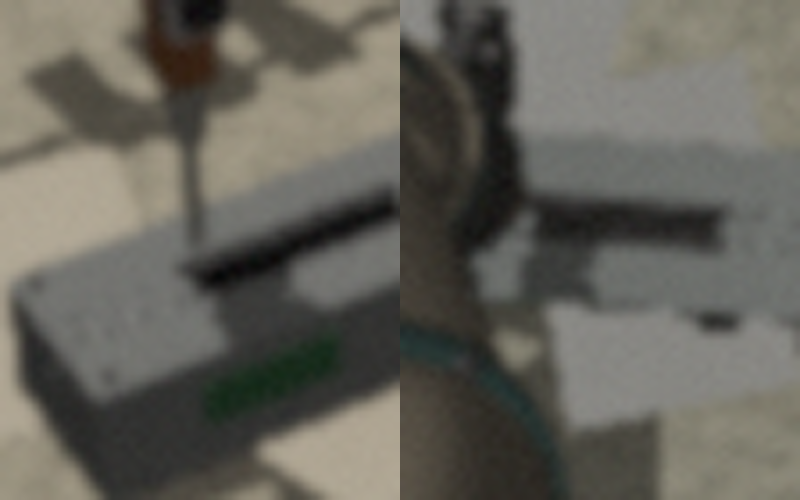

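```bash
python3 - <<'E'
from h import *
S=np.load('scene0.npz')['im'];T=np.load('top0.npz')['im']
for thr in(30,38):
  for n,im in(('scene',S),('top',T)):
    c,P=blob(im,proj(n,[444,165,48]),20 if n=='scene' else 22,thr)
    if P is None: print(n,'none');continue
    W=np.array([plane(n,p,48)[:2] for p in P[::2]]).astype(np.float32)
    r=cv2.minAreaRect(W);print(thr,n,len(P),np.round(r[0],1),np.round(r[1],1),round(r[2],1),'y',W[:,1].min().round(),W[:,1].max().round())
# tip in scene now: darkest narrow column above slot
isc,_=shot('scene')
u=proj('scene',np.array([447,200,59.8]));print('pred tip px',u,'crop',(u-[201-28,254-30])*500/70)
E
```

```text
30 scene 1958 [443.9 168.3] [72.4  9. ] 87.1 y 132.0 204.0
top none
38 scene 2738 [444.2 168.1] [74.  11.1] 86.8 y 131.0 205.0
38 top 275 [444.  141.4] [ 5.4 20.2] 2.7 y 131.0 151.0
pred tip px [201.91750153 257.95829433] crop [206.55358239 242.55924521]
```

Picture: tip at crop (197,248) right above the slot's left end (200,272). I shift 4 mm inward and lower.

```bash
python3 - <<'E'
from h import *
go((446.1,198,154,80.6),(446.1,198,134,80.6))
E
```

```text
at [447.3 201.6 154.4] 80.6 t 39.5 F [ 0.5  0.6 -0.6] w 19.2 g 60.4 rp [ 3.141 -0.     1.407]
(446.1, 198, 154, 80.6) -> [-0.37 -0.06  0.04] roll 0.0 dist 4
(446.1, 198, 134, 80.6) -> [0. 0. 2.] roll 0.0 dist 20
```

>>> {"op": "arm_command", "data": {
  "series": [0, -0.4, -0.05, 0, 0, 0, -0.4, -0.05, 0, 0, 0, -0.4, -0.05, 0, 0, 0, -0.4, -0.05, 0.4, 0, 0, -0.4, -0.05, 0.8, 0]
}}

```text
clock: 39.93
eef_pos: [446.3, 197.7, 146.2]
tool_rot: [3.141, -0.0, 1.407]
force: [-0.3, -0.4, -1.5]
width: 19.4
gripper_force: 60.4
```

>>> {"op": "arm_command", "data": {
  "series": [0, 0, 0, 0, 0, 0, 0, 0, 0, 0, 0, 0, 0, 0.1, 0, 0, 0, 0, 0.2, 0, 0, 0, 0, 0.3, 0]
}}

```text
clock: 40.35
eef_pos: [446.2, 197.6, 143.3]
tool_rot: [3.141, -0.0, 1.407]
force: [-0.2, -0.8, -1.7]
width: 19.7
gripper_force: 60.4
```

>>> {"op": "arm_command", "data": {
  "series": [0, 0, 0, 0.2, 0, 0, 0, 0, 0.4, 0, 0, 0, 0, 0.6, 0, 0, 0, 0, 0.6, 0, 0, 0, 0, 0.6, 0]
}}

```text
clock: 40.77
eef_pos: [446.0, 197.6, 137.2]
tool_rot: [-3.141, 0.0, 1.407]
force: [0.0, -0.3, -0.7]
width: 19.3
gripper_force: 60.4
```

>>> {"op": "arm_command", "data": {
  "series": [0, 0, 0, 0.1, 0, 0, 0, 0, 0.2, 0, 0, 0, 0, 0.4, 0, 0, 0, 0, 0.5, 0, 0, 0, 0, 0.5, 0]
}}

```text
clock: 41.18
eef_pos: [446.0, 197.5, 132.1]
tool_rot: [-3.141, 0.0, 1.407]
force: [0.2, -0.4, -0.8]
width: 19.3
gripper_force: 60.4
```

>>> {"op": "arm_command", "data": {
  "series": [0, 0, 0, 0.1, 0, 0, 0, 0, 0.2, 0, 0, 0, 0, 0.3, 0, 0, 0, 0, 0.4, 0, 0, 0, 0, 0.4, 0]
}}

```text
clock: 41.6
eef_pos: [446.2, 197.7, 128.3]
tool_rot: [3.141, -0.0, 1.407]
force: [0.8, -0.2, 0.8]
width: 19.1
gripper_force: 60.6
```

>>> {"op": "arm_command", "data": {
  "series": [0, 0, 0, 0, 0, 0, 0, 0, 0.1, 0, 0, 0, 0, 0.2, 0, 0, 0, 0, 0.2, 0, 0, 0, 0, 0.2, 0]
}}

```text
clock: 42.02
eef_pos: [446.2, 197.6, 126.3]
tool_rot: [3.141, -0.0, 1.407]
force: [-0.2, 0.0, 2.6]
width: 19.3
gripper_force: 60.7
```

>>> {"op": "arm_command", "data": {
  "series": [0, -0.08, 0.01, 0, 0, 0, -0.16, 0.02, 0, 0, 0, -0.24, 0.03, 0, 0, 0, -0.32, 0.04, 0, 0, 0, -0.4, 0.045, 0, 0]
}}

```text
clock: 42.43
eef_pos: [446.2, 193.9, 126.5]
tool_rot: [3.141, -0.001, 1.407]
force: [0.1, 1.5, 2.5]
width: 19.5
gripper_force: 60.8
```

>>> {"op": "arm_command", "data": {
  "series": [0, -0.08, 0.01, 0, 0, 0, -0.16, 0.02, 0, 0, 0, -0.24, 0.03, 0, 0, 0, -0.32, 0.04, 0, 0, 0, -0.4, 0.045, 0, 0]
}}

```text
clock: 42.85
eef_pos: [445.7, 189.5, 126.3]
tool_rot: [3.141, -0.0, 1.407]
force: [-0.3, 2.4, 0.3]
width: 19.0
gripper_force: 60.8
```

>>> {"op": "arm_command", "data": {
  "series": [0, -0.08, 0.01, 0, 0, 0, -0.16, 0.02, 0, 0, 0, -0.24, 0.03, 0, 0, 0, -0.32, 0.04, 0, 0, 0, -0.4, 0.045, 0, 0]
}}

```text
clock: 43.27
eef_pos: [445.5, 185.4, 126.3]
tool_rot: [-3.142, 0.0, 1.407]
force: [1.4, 2.4, 2.2]
width: 18.7
gripper_force: 60.7
```

>>> {"op": "arm_command", "data": {
  "series": [0, -0.08, 0.01, 0, 0, 0, -0.16, 0.02, 0, 0, 0, -0.24, 0.03, 0, 0, 0, -0.32, 0.04, 0, 0, 0, -0.4, 0.045, 0, 0]
}}

```text
clock: 43.68
eef_pos: [445.3, 181.4, 126.3]
tool_rot: [3.142, -0.0, 1.407]
force: [0.2, 0.7, 1.9]
width: 19.3
gripper_force: 60.7
```

>>> {"op": "arm_command", "data": {
  "series": [0, -0.08, 0.01, 0, 0, 0, -0.16, 0.02, 0, 0, 0, -0.24, 0.03, 0, 0, 0, -0.32, 0.04, 0, 0, 0, -0.4, 0.045, 0, 0]
}}

```text
clock: 44.1
eef_pos: [445.1, 177.4, 126.3]
tool_rot: [3.142, -0.0, 1.407]
force: [0.4, 0.9, 2.3]
width: 19.2
gripper_force: 60.7
```

>>> {"op": "arm_command", "data": {
  "series": [0, -0.08, 0.01, 0, 0, 0, -0.16, 0.02, 0, 0, 0, -0.24, 0.03, 0, 0, 0, -0.32, 0.04, 0, 0, 0, -0.4, 0.045, 0, 0]
}}

```text
clock: 44.52
eef_pos: [444.9, 173.4, 126.3]
tool_rot: [3.142, -0.0, 1.407]
force: [0.2, 1.6, 2.7]
width: 19.3
gripper_force: 60.7
```

>>> {"op": "arm_command", "data": {
  "series": [0, -0.08, 0.01, 0, 0, 0, -0.16, 0.02, 0, 0, 0, -0.24, 0.03, 0, 0, 0, -0.32, 0.04, 0, 0, 0, -0.4, 0.045, 0, 0]
}}

```text
clock: 44.93
eef_pos: [444.7, 169.4, 126.3]
tool_rot: [3.142, -0.0, 1.407]
force: [1.2, 1.6, 2.0]
width: 19.1
gripper_force: 60.7
```

>>> {"op": "arm_command", "data": {
  "series": [0, -0.08, 0.01, 0, 0, 0, -0.16, 0.02, 0, 0, 0, -0.24, 0.03, 0, 0, 0, -0.32, 0.04, 0, 0, 0, -0.4, 0.045, 0, 0]
}}

```text
clock: 45.35
eef_pos: [444.5, 165.4, 126.3]
tool_rot: [3.142, -0.0, 1.407]
force: [0.9, 1.6, 1.4]
width: 19.5
gripper_force: 60.7
```

>>> {"op": "arm_command", "data": {
  "series": [0, -0.08, 0.01, 0, 0, 0, -0.16, 0.02, 0, 0, 0, -0.24, 0.03, 0, 0, 0, -0.32, 0.04, 0, 0, 0, -0.4, 0.045, 0, 0]
}}

```text
clock: 45.77
eef_pos: [444.3, 161.3, 126.3]
tool_rot: [3.142, -0.0, 1.407]
force: [0.3, 1.2, 1.7]
width: 19.4
gripper_force: 60.7
```

>>> {"op": "arm_command", "data": {
  "series": [0, -0.08, 0.01, 0, 0, 0, -0.16, 0.02, 0, 0, 0, -0.24, 0.03, 0, 0, 0, -0.32, 0.04, 0, 0, 0, -0.4, 0.045, 0, 0]
}}

```text
clock: 46.18
eef_pos: [444.1, 157.3, 126.3]
tool_rot: [3.142, -0.0, 1.407]
force: [-0.3, 1.3, 3.0]
width: 19.2
gripper_force: 60.7
```

>>> {"op": "arm_command", "data": {
  "series": [0, -0.08, 0.01, 0, 0, 0, -0.16, 0.02, 0, 0, 0, -0.24, 0.03, 0, 0, 0, -0.32, 0.04, 0, 0, 0, -0.4, 0.045, 0, 0]
}}

```text
clock: 46.6
eef_pos: [443.9, 153.3, 126.3]
tool_rot: [3.142, -0.0, 1.407]
force: [0.2, 1.8, 2.0]
width: 19.2
gripper_force: 60.7
```

>>> {"op": "arm_command", "data": {
  "series": [0, -0.08, 0.01, 0, 0, 0, -0.16, 0.02, 0, 0, 0, -0.24, 0.03, 0, 0, 0, -0.32, 0.04, 0, 0, 0, -0.4, 0.045, 0, 0]
}}

```text
clock: 47.02
eef_pos: [443.6, 149.3, 126.3]
tool_rot: [3.142, 0.0, 1.407]
force: [0.5, 1.8, 1.9]
width: 19.2
gripper_force: 60.7
```

>>> {"op": "arm_command", "data": {
  "series": [0, -0.08, 0.01, 0, 0, 0, -0.16, 0.02, 0, 0, 0, -0.24, 0.03, 0, 0, 0, -0.32, 0.04, 0, 0, 0, -0.4, 0.045, 0, 0]
}}

```text
clock: 47.43
eef_pos: [443.0, 144.6, 126.1]
tool_rot: [-3.141, 0.001, 1.407]
force: [0.0, -0.0, -1.1]
width: 19.3
gripper_force: 60.5
```

The tip dropped into the hole (Fz fell to -1.1 and the lateral force went to zero). Press down.

>>> {"op": "arm_command", "data": {
  "series": [0, 0, 0, 0.1, 0, 0, 0, 0, 0.2, 0, 0, 0, 0, 0.3, 0, 0, 0, 0, 0.4, 0, 0, 0, 0, 0.5, 0]
}}

```text
clock: 47.85
eef_pos: [443.4, 145.3, 121.2]
tool_rot: [-3.141, 0.0, 1.407]
force: [0.2, 0.7, 0.2]
width: 19.2
gripper_force: 60.5
```

>>> {"op": "arm_command", "data": {
  "series": [0, 0, 0, 0.1, 0, 0, 0, 0, 0.2, 0, 0, 0, 0, 0.3, 0, 0, 0, 0, 0.4, 0, 0, 0, 0, 0.5, 0]
}}

```text
clock: 48.27
eef_pos: [443.4, 145.3, 116.2]
tool_rot: [3.142, 0.0, 1.407]
force: [-1.0, -0.4, 1.2]
width: 19.3
gripper_force: 60.7
```

>>> {"op": "arm_command", "data": {
  "series": [0, 0, 0, 0.1, 0, 0, 0, 0, 0.2, 0, 0, 0, 0, 0.3, 0, 0, 0, 0, 0.3, 0, 0, 0, 0, 0.3, 0]
}}

```text
clock: 48.68
eef_pos: [443.4, 145.4, 113.3]
tool_rot: [3.142, -0.0, 1.407]
force: [-1.4, 0.0, 1.6]
width: 19.3
gripper_force: 60.9
```

>>> {"op": "arm_command", "data": {
  "series": [0, 0, 0, 0.1, 0, 0, 0, 0, 0.3, 0, 0, 0, 0, 0.4, 0, 0, 0, 0, 0.4, 0, 0, 0, 0, 0.4, 0]
}}

```text
clock: 49.1
eef_pos: [443.5, 145.4, 109.3]
tool_rot: [3.142, -0.0, 1.407]
force: [0.4, 0.3, 2.3]
width: 19.2
gripper_force: 61.1
```

>>> {"op": "arm_command", "data": {
  "series": [0, 0, 0, -1, 0, 0, 0, 0, -2, 0, 0, 0, 0, -4, 0, 0, 0, 0, -6, 0, 0, 0, 0, -8.5, 0]
}}

```text
clock: 49.52
eef_pos: [442.6, 145.1, 194.3]
tool_rot: [-3.139, 0.001, 1.407]
force: [0.5, 0.0, -0.9]
width: 19.3
gripper_force: 60.7
```

```bash
python3 - <<'E'
from h import *
go((495,245,195,80.6),(542,343,195,80.6))
E
```

```text
at [442.6 145.1 194.3] 80.6 t 49.5 F [ 0.5  0.  -0.9] w 19.3 g 60.7 rp [-3.139e+00  1.000e-03  1.407e+00]
(495, 245, 195, 80.6) -> [10.71  3.55 -0.07] roll 0.0 dist 113
(542, 343, 195, 80.6) -> [10.44  3.04 -0.  ] roll 0.0 dist 109
```

>>> {"op": "arm_command", "data": {
  "series": [0, 2.1, 0.7, 0, 0, 0, 4.3, 1.4, 0, 0, 0, 6.4, 2.1, 0, 0, 0, 8.5, 2.8, 0, 0, 0, 10.7, 3.5, 0, 0]
}}

```text
clock: 49.93
eef_pos: [495.7, 245.8, 194.1]
tool_rot: [-3.141, 0.0, 1.407]
force: [0.4, -0.1, -0.7]
width: 19.2
gripper_force: 60.8
```

>>> {"op": "arm_command", "data": {
  "series": [0, 2.5, 0.7, 0, 0, 0, 5, 1.5, 0, 0, 0, 7.5, 2.2, 0, 0, 0, 9.5, 2.8, 0, 0, 0, 10.4, 3.1, 0, 0]
}}

```text
clock: 50.35
eef_pos: [543.1, 346.2, 193.7]
tool_rot: [-3.141, -0.002, 1.41]
force: [-0.7, 0.5, -0.3]
width: 19.4
gripper_force: 60.8
```

>>> {"op": "arm_command", "data": {
  "series": [0, 0, 0, 0, 0, 0, 0, 0, 0, 0, 0, 0, 0, 0, 0, 0, 0, 0, 0, 0, 0, 0, 0, 0, 0]
}}

```text
clock: 50.77
eef_pos: [542.9, 341.3, 194.5]
tool_rot: [3.141, 0.001, 1.406]
force: [-0.0, -0.8, -0.4]
width: 19.1
gripper_force: 60.8
```

>>> {"op": "arm_command", "data": {
  "series": [0, 0, 0, 0, 0, 0, 0, 0, 0, 0, 0, 0, 0, 0, 0, 0, 0, 0, 0, 0, 0, 0, 0, 0, 0]
}}

```text
clock: 51.18
eef_pos: [542.9, 342.8, 194.4]
tool_rot: [3.142, -0.0, 1.407]
force: [-1.0, -0.1, -1.2]
width: 19.4
gripper_force: 60.8
```

```bash
python3 - <<'E'
from h import *
go((542,343,180,80.6))
E
```

```text
at [542.9 342.8 194.4] 80.6 t 51.2 F [-1.  -0.1 -1.2] w 19.4 g 60.8 rp [ 3.142 -0.     1.407]
(542, 343, 180, 80.6) -> [ 0.01 -0.09  1.44] roll 0.0 dist 14
```

>>> {"op": "arm_command", "data": {
  "series": [0, 0, -0.09, 0.5, 0, 0, 0, -0.09, 1.5, 0, 0, 0, -0.09, 2.5, 0, 0, 0, -0.09, 3, 0, 0, 0, -0.09, 3, 0]
}}

```text
clock: 51.6
eef_pos: [540.8, 342.1, 162.0]
tool_rot: [-3.139, 0.003, 1.408]
force: [0.3, -0.7, -1.6]
width: 19.3
gripper_force: 60.8
```

>>> {"op": "arm_command", "data": {
  "series": [0, 0, 0, 0.5, 0, 0, 0, 0, 1.5, 0, 0, 0, 0, 2.5, 0, 0, 0, 0, 3, 0, 0, 0, 0, 3, 0]
}}

```text
clock: 52.02
eef_pos: [541.1, 342.1, 132.4]
tool_rot: [-3.139, 0.002, 1.407]
force: [-0.6, 0.4, -0.3]
width: 19.3
gripper_force: 60.8
```

>>> {"op": "arm_command", "data": {
  "series": [0, 0, 0, 0, 0, 0, 0, 0, 0, 0, 0, 0, 0, 0, 0, 0, 0, 0, 0, 0, 0, 0, 0, 0, 0]
}}

```text
clock: 52.43
eef_pos: [542.2, 343.1, 134.7]
tool_rot: [3.141, -0.001, 1.407]
force: [0.4, 0.4, 0.5]
width: 19.3
gripper_force: 60.8
```

```bash
python3 - <<'E'
from h import *
go((542,343,99.6,80.6))
E
```

```text
at [542.2 343.1 134.7] 80.6 t 52.4 F [0.4 0.4 0.5] w 19.3 g 60.8 rp [ 3.141e+00 -1.000e-03  1.407e+00]
(542, 343, 99.6, 80.6) -> [-0.01 -0.02  3.51] roll 0.0 dist 35
```

Aligned to 0.2 mm. Lower slowly.

>>> {"op": "arm_command", "data": {
  "series": [0, 0, 0, 0.3, 0, 0, 0, 0, 0.6, 0, 0, 0, 0, 0.9, 0, 0, 0, 0, 1.2, 0, 0, 0, 0, 1.5, 0]
}}

```text
clock: 52.85
eef_pos: [541.9, 342.8, 118.8]
tool_rot: [-3.141, 0.0, 1.407]
force: [-0.0, 0.1, -0.9]
width: 19.5
gripper_force: 60.8
```

>>> {"op": "arm_command", "data": {
  "series": [0, 0, 0, 0.3, 0, 0, 0, 0, 0.6, 0, 0, 0, 0, 0.9, 0, 0, 0, 0, 1.2, 0, 0, 0, 0, 1.5, 0]
}}

```text
clock: 53.27
eef_pos: [542.1, 342.9, 104.0]
tool_rot: [3.141, -0.0, 1.407]
force: [0.5, 0.2, -0.4]
width: 19.2
gripper_force: 60.8
```

>>> {"op": "arm_command", "data": {
  "series": [0, 0, 0, 0.2, 0, 0, 0, 0, 0.4, 0, 0, 0, 0, 0.5, 0, 0, 0, 0, 0.5, 0, 0, 0, 0, 0.5, 0]
}}

```text
clock: 53.68
eef_pos: [542.1, 342.9, 99.6]
tool_rot: [3.141, -0.0, 1.407]
force: [0.2, -1.4, 2.2]
width: 19.5
gripper_force: 60.8
```

Home at z 99.6 with contact. Release, back off and look.

>>> {"op": "arm_command", "data": {
  "series": [10, 0, 0, 0, 0, 25, 0, 0, 0, 0, 40, 0, 0, 0, 0, 60, 0, 0, 0, 0, 60, 0, 0, 0, 0]
}}

```text
clock: 54.1
eef_pos: [541.9, 343.0, 99.2]
tool_rot: [-3.141, -0.0, 1.407]
force: [0.2, 0.7, 0.4]
width: 51.1
gripper_force: 0.0
```

>>> {"op": "arm_command", "data": {
  "series": [60, 0, 0, -1.5, 0, 60, 0, 0, -4, 0, 60, 0, 0, -7, 0, 60, 0, 0, -10, 0, 60, 0, 0, -14, 0]
}}

```text
clock: 54.52
eef_pos: [540.8, 342.0, 238.8]
tool_rot: [-3.139, 0.003, 1.407]
force: [0.3, -0.3, -0.3]
width: 51.2
gripper_force: 0.0
```

>>> {"op": "arm_command", "data": {
  "series": [60, -2, -2, 0, 0, 60, -4, -4, 0, 0, 60, -6, -6, 0, 0, 60, -8, -8, 0, 0, 60, -10, -10, 0, 0]
}}

```text
clock: 54.93
eef_pos: [425.8, 259.8, 239.4]
tool_rot: [3.141, -0.0, 1.407]
force: [0.5, -0.1, 0.6]
width: 51.3
gripper_force: 0.0
```

>>> {"op": "arm_command", "data": {
  "series": [60, 0, 0, 0, 0, 60, 0, 0, 0, 0, 60, 0, 0, 0, 0, 60, 0, 0, 0, 0, 60, 0, 0, 0, 0]
}}

```text
clock: 55.35
eef_pos: [427.9, 261.3, 239.2]
tool_rot: [3.141, -0.001, 1.407]
force: [-0.0, 0.3, -0.3]
width: 51.0
gripper_force: 0.0
```

```bash
python3 - <<'E'
from h import *
hung(-120,210)
for n in('top','scene'):
    im,d=shot(n,'end_%s.png'%n);Q=pts(n,d)
    q=Q[(Q[...,2]>135)&(abs(Q[...,0]-543)<25)&(abs(Q[...,1]-341)<25)&(Q[...,2]<160)];print(n,'probe top',np.median(q,0).round(1),np.percentile(q[:,2],95).round(1))
go()
E
```

```text
top [(185, [(69, 645, 40), (113, 645, 39), (157, 645, 39)]), (165, [(68, 641, 23), (112, 641, 23), (157, 641, 26)]), (80, [(70, 631, 90), (113, 632, 84), (157, 633, 94)])]
scene [(185, [(75, 643, 47), (119, 643, 44)]), (165, [(75, 642, 56), (114, 642, 26)]), (80, [(75, 634, 160), (119, 634, 152), (169, 651, 61)])]
top probe top [541.4 339.5 142.8] 145.9
scene probe top [536.6 347.1 142.8] 145.3
at [427.3 260.9 239.1] 80.6 t 55.5 F [-0.4 -0.3 -0.4] w 51.3 g 0.0 rp [-3.141 -0.     1.407]
```

View pics/end_scene.png

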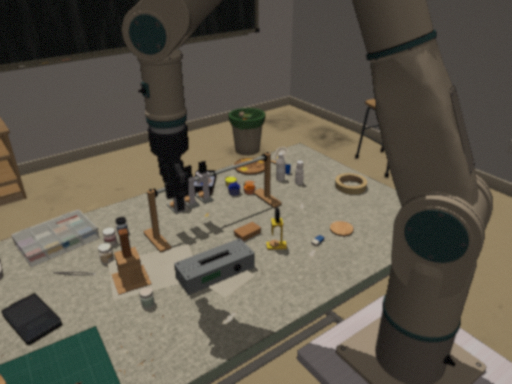

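Final picture: probe upright in its stand at (123,255), hangers on the rail at about (195,182), bystanders in place. The top view confirms all three at y = 69, 113 and 157.

```bash
python3 -c "
from cell import workorder
print(workorder.finish_job())"
```

```text
the job is handed in; nothing more can be done
None
```

Job handed in at about 55 s, verdict not shown: all three hangers found hang left of the ring mark, the start key went fully down judging by depth and force, and the probe is home in its stand.

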